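# Clip the sleeve and draw the gauge rod

## Task

Pick up the grey sleeve, with the gauge rod in it, from its cradle and press it down past the sprung jaw of the aluminium clip until it sits at the bottom of the fork with the jaw closed over it, and let go of it. Then draw the gauge rod straight out of the sleeve, without wrenching it against the bore, until the dark ring on its shank has just come clear of the sleeve's end (about 41 mm from fully home), and finish while holding it still there. Leave everything else on the bench where it is.

Things in the scene. Friction and masses are not known exactly. Their poses are not given: they have to be found in the camera images.
- sleeve_mid (a point): centre of the loose grey eight-sided plastic sleeve (about 140 g), lying level; x runs along it towards the end where the rod's knob sticks out, z up. 130 mm long (x -65 to +65), 22 mm across flats (flats at sides, top, bottom), bore 13.2 mm right through. Two collars, 32 mm across, 6 mm long, inner faces at x = -51 and +51. Grip it across its side flats at the middle (|x| under 33 is free)
- rod_knob (a point): centre of the knob of the loose steel gauge rod (about 130 g), z up, x along the rod outwards. Knob: 22 mm diameter, 30 mm long along x; shank 12 mm diameter, reaching 145 mm inwards. Rod fully home: this point is 83 mm from sleeve_mid along the sleeve's x; at the start 83 to 91 mm. The dark ring (4 mm wide, on the shank) is just clear of the sleeve at 120 mm; 124 mm is wanted
- cradle: black fixed cradle, base 130 x 70 x 10 mm, origin at the centre of its underside on the bench; two open U rests at x = -40 and +40 (10 mm thick along x, 42 mm wide, tops at z = 46) carry the sleeve with its axis along the cradle's x at z = 45 mm. Lift straight up
- clip_seat (a point): where the sleeve's centre lies when fully seated in the clip, 45 mm above the bench; x along the seated sleeve, z up. The sleeve goes in level, its axis along this x; with the knob towards +x (away from the robot) there is room to draw the rod out. Fingers may go down to 30 mm below this point for |x| under 33
- clip: aluminium fixed clip, base 130 x 90 x 10 mm, origin at the centre of its underside, same axes as clip_seat. Forks at x = -40 and +40, 10 mm thick along x, slot 24 mm wide; fixed prong on +y with a flared top (to z = 70 mm), short prong on -y (to z = 44 mm). The sleeve's collars straddle the forks with 6 mm end play each way and stop it sliding out when the rod is pulled
- jaw (a joint): angle (rad) of the clip's sprung steel jaw: 0 closed, grows as it swings out to the clip's -y; hinged low on -y, its two hooks at x = -40 and +40 reach over the slot, up to 43 mm above clip_seat. Pressing the sleeve straight down pushes the hooks aside (to about 0.15) from when its centre is 38 mm above clip_seat, with under 15 N in all; over the last 12 mm they spring back over it
- cassette: bystander, to be left alone: white open splice tray, 100 x 140 x 14 (mm); origin at the centre of its underside
- cover: bystander, to be left alone: white rounded cover, about 160 x 100 x 22 (mm); origin at the centre of its underside
- cleaver: bystander, to be left alone: small steel cleaving tool, 65 x 55 x 48, standing between cradle and clip on the robot's side (mm); origin at the centre of its underside
- knife: bystander, to be left alone: yellow utility knife lying flat, 160 x 22 x 18, between cradle and clip (mm); origin at the centre of its underside
- bottle: bystander, to be left alone: white bottle, 56 diameter, 130 tall (mm); origin at the centre of its underside
- wipes: bystander, to be left alone: cardboard box, 120 x 90 x 50 (mm); origin at the centre of its underside
- driver: bystander, to be left alone: screwdriver lying flat (mm); origin at the centre of its underside
Mind the look-alikes: they are no part of the job. There is more than one size of the part that bears sleeve_mid; the job needs the largest. There is more than one size of the clip; the one meant has the size given above.

How it is judged:
By the outcome, as a careful person would: the job done as asked, in the order asked, and still so for the second after the job is handed in, while the arm keeps its last pose, push and grip.
It also fails if it takes over 51 s, if anything falls off the work surface, if the arm or the gripper's body presses on something with over 40 N, if the wrist force passes 120 N, or if a joint passes its speed limit or range.

## Robot

A 6-joint arm with a two-finger parallel gripper is mounted at the origin on the work surface. World frame = base frame: x ahead of the robot, y to its left, z up, the work surface at z = 0. Lengths are in m, angles in rad, forces in N, time in s.
With the tool pointing down it reaches from about 0.275 to 0.85 m from the base axis. Payload 5.2 kg.
Tool frame: the origin (TCP) lies on the centre line of the jaws, within the pads' length; the fingertips stand manip.tcp_to_tips ahead of it and the grasp point (between the pads) lies 3 mm ahead of it (manip.tcp_to_tips is the distance from the TCP to the fingertips, in m); z points along the fingers, y is the direction in which the jaws open and shut (so a half turn about z gives the same grasp; the last joint's range is limited). The gripper opens to 85 mm and grips with 20 to 120 N. Pads are 22 mm wide; open, the fingers measure 114 mm over their backs; the gripper's body (76 mm by 85 mm) begins 54 mm behind the grasp point. The pads swing forward as they close: fully open they stand 13 mm farther back than shut.
Start: joints at [-1.484, 0.259, 1.535, -0, 1.348, -0.203], TCP at [0.157, -0.527, 0.253] pointing down, gripper open.
Joint ranges: [-3.14, 3.14], [-0.91, 2.08], [0.19, 2.58], [-1.22, 4.36], [0.22, 2.71], [-3.12, 3.12]. Speed limits (rad/s): [2.57, 2.57, 3.14, 3.14, 3.14, 3.14].

## Interface

Orientations are given as a rotation vector (axis times angle).
In Python, from cell import manip, imaging gives the robot as it stands.
- The arm moves only by the tool send_rows, never from a script. Its argument "targets" is a list of rows, each a list of 3 entries, a list of its own where there are three numbers: the finger opening in mm, from 0 to 85.4, then the shift along the world's x, y, z in units of 40 mm (1.0 is 40 mm), then the turn, a rotation vector about the world's x, y, z in rad. In form: [[grip, [x, y, z], [wx, wy, wz]], ...]. A call has 1 to 20 rows; each row is the pose to reach, as a shift and turn from the pose commanded when the call began; what a row does not reach only later rows make up. A row lasts 1/12 s, in which the tool goes at most 41.7 mm and 7.16 degrees, less where a joint would pass 70% of its speed; a pose out of reach is approached as far as the arm can. A call with a gripper value outside its range is refused whole. The fingers move at their own pace and stop on an object; "squeeze" is the grip in N (left out, the last holds). Time passes only in rows, so rows that repeat a pose let the fingers close. It gives the time, the measured TCP pose, the force and the opening at its end, in the units of the state.
- manip.read_state(): the state, without advancing time (a new reading comes with each control period).
- imaging.camera(name): name is "side" or "top" or "wrist"; returns the picture (420x560x3 uint8, red, green, blue); there is no depth.
- imaging.calibration(name): a dict with "vertical_fov" (degrees; the focal length in pixels is half the picture's height over the tangent of half this angle, whatever the lens; pixels are square), "cx", "cy" (the principal point, pixels), "k1" (the pictures are not rectified: a ray, as slopes to the right and down, at radius r is drawn at 1 + k1 r^2 times it, then the intrinsics apply), "R" (3x3) and "t" (3): a world point X has camera coordinates R X + t; the wrist camera has in their place "mount" (4x4, takes a point from camera to tool coordinates, whose origin is the TCP and whose axes are the flange's). Camera axes: x right, y down, z forward; pixel columns grow to the right and rows downward; lengths in m; the calibration is good to about 2 mm. A picture is of the moment at which its call begins: read the wrist's pose just before it. calibration takes no time and is no camera call.
- manip.hand_in(): hands the job in, once; it reports no verdict.
The state is a dict: "t": time; "joint_positions": joint angles; "joint_velocities": joint speeds; "joint_torque": joint torques, N m; "position": TCP position; "ee_rot": TCP orientation; "ft_force": force on the tool from outside, world axes, zero at the start; "wrist_torque": the same for the moment, N m; "width": finger opening in m.
Only numpy, scipy, OpenCV 4.12 (cv2) and the standard library are available. Lean on these libraries where they do the work, as an engineer would, in place of code of your own. Each camera call takes 0.05 s, during which the arm holds its last target.

## Working session

There is one attempt and no reset: what is moved stays moved. The work goes in short steps, Python scripts to look and compute and a tool call to move; the robot and the scene stay as the last step left them, time stands still between calls to the robot, and variables do not carry over. Pictures are saved under pics/ and viewed, and the job is handed in when it is done.

Besides the shell and the picture viewer there is one more tool, called after "Request:" by a JSON object that holds its "api" and its "payload", one argument or row to a line. send_rows: Moves the arm, as the interface text tells. Its arguments: {"type":"object","properties":{"targets":{"type":"array","items":{"type":"array"}},"squeeze":{"type":"number"}},"required":["targets"]}

```bash
ls; mkdir -p pics; python3 - <<'E'
from cell import manip, imaging
import cv2, json
print(manip.read_state()); print(manip.tcp_to_tips)
for n in ("side","top","wrist"):
    im=imaging.camera(n); cv2.imwrite(f"pics/{n}0.png",im[:,:,::-1]); print(n,imaging.calibration(n))
E
```

```text
pics
{'t': 0.0, 'joint_positions': array([-1.48381511e+00,  2.59371372e-01,  1.53612565e+00, -1.21061856e-05,
        1.34801297e+00, -2.02835677e-01]), 'joint_velocities': array([ 2.47028112e-04, -3.93937293e-03, -6.80960478e-04,  6.29222500e-05,
       -1.05123823e-03, -1.56386361e-05]), 'joint_torque': array([-6.08377086e-04, -4.46028221e+01, -2.90572375e+01, -1.19023503e-04,
        1.18398949e-02, -1.34975014e-05]), 'position': array([ 0.15713167, -0.52654234,  0.25244232]), 'ee_rot': array([-3.10677068e+00, -4.53379415e-01, -1.55758210e-04]), 'ft_force': array([-0.80462855,  0.52609214, -0.27593752]), 'wrist_torque': array([-0.00392104,  0.02747057, -0.02876111]), 'width': 0.08550189192729425}
0.022
side {'vertical_fov': 56.1526629686112, 'cx': 277.8849480123845, 'cy': 209.43987576924772, 'k1': -0.10704235592443312, 'R': array([[-0.97581733, -0.21827971,  0.0115973 ],
       [-0.16698117,  0.71014839, -0.68396386],
       [ 0.14105963, -0.66936032, -0.72942371]]), 't': array([0.5457278 , 0.10829694, 0.92110223])}
top {'vertical_fov': 51.68076002175529, 'cx': 276.98339584211004, 'cy': 206.16440451052452, 'k1': -0.11751248209590062, 'R': array([[ 1.30676033e-03, -9.99984092e-01, -5.48713893e-03],
       [-9.84096733e-01, -3.11285945e-04, -1.77633115e-01],
       [ 1.77628581e-01,  5.63199940e-03, -9.84081484e-01]]), 't': array([0.01027248, 0.58334839, 1.06943038])}
wrist {'vertical_fov': 68.21360475997422, 'cx': 282.0976813270856, 'cy': 202.43289148770185, 'k1': -0.039085716137497645, 'mount': array([[ 1.95790833e-04, -9.57562912e-01, -2.88224272e-01,
         7.32592363e-02],
       [ 9.99999576e-01,  4.46670298e-04, -8.04665614e-04,
         8.87143852e-04],
       [ 8.99259170e-04, -2.88223992e-01,  9.57562594e-01,
        -1.20603146e-01],
       [ 0.00000000e+00,  0.00000000e+00,  0.00000000e+00,
         1.00000000e+00]])}
```

View pics/side0.png

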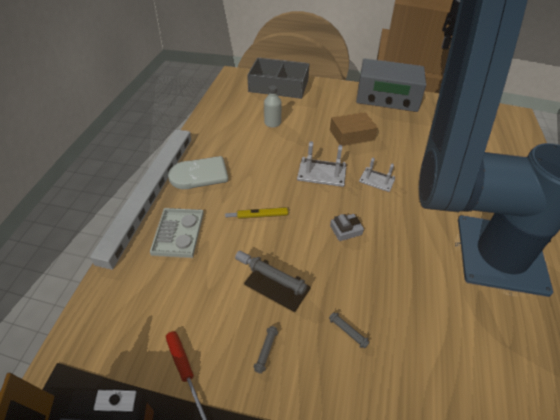

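View pics/top0.png

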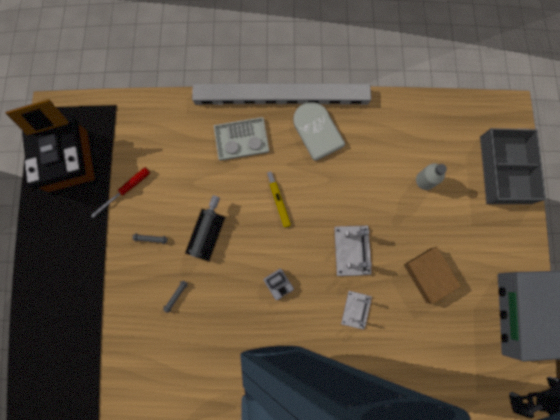

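View pics/wrist0.png

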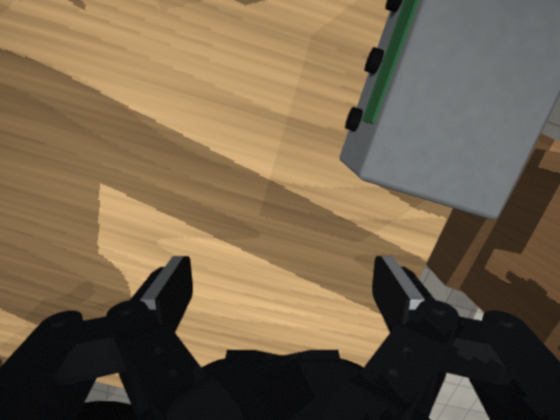

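The top view shows the sleeve and cradle at about (205,232), its knob at (214,203), and the large clip at (353,250). The small clip at (357,310) and two smaller sleeves are look-alikes. Next I'll write helpers and zoom in.

```bash
cat > h.py <<'E'
import numpy as np, cv2
from cell import manip, imaging
from scipy.spatial.transform import Rotation as Rn
def cam(name, st=None):
    c=imaging.calibration(name); f=210/np.tan(np.radians(c["vertical_fov"])/2)
    K=np.array([[f,0,c["cx"]],[0,f,c["cy"]],[0,0,1]])
    if name=="wrist":
        st=st or manip.read_state()
        T=np.eye(4);T[:3,:3]=Rn.from_rotvec(st["ee_rot"]).as_matrix();T[:3,3]=st["position"]
        M=np.linalg.inv(T@c["mount"]);R,t=M[:3,:3],M[:3,3]
    else: R,t=np.array(c["R"]),np.array(c["t"])
    return K,np.array([c["k1"],0,0,0,0]),R,t
def proj(C,P):
    K,d,R,t=C; return cv2.projectPoints(np.atleast_2d(np.float64(P)),cv2.Rodrigues(R)[0],t,K,d)[0][:,0]
def ray(C,uv):
    K,d,R,t=C
    p=cv2.undistortPoints(np.float64(np.atleast_2d(uv))[:,None],K,d)[:,0]
    D=np.c_[p,np.ones(len(p))]@R
    return -R.T@t, D/np.linalg.norm(D,axis=1)[:,None]
def onz(C,uv,z):
    o,D=ray(C,uv); return o+D*((z-o[2])/D[:,2])[:,None]
def tri(C1,u1,C2,u2):
    o1,D1=ray(C1,u1);o2,D2=ray(C2,u2);d1,d2=D1[0],D2[0]
    s=np.linalg.lstsq(np.c_[d1,-d2],o2-o1,rcond=None)[0]
    a,b=o1+s[0]*d1,o2+s[1]*d2; return (a+b)/2,np.linalg.norm(a-b)
def shot(name,fn):
    st=manip.read_state(); im=imaging.camera(name)[:,:,::-1].copy(); cv2.imwrite("pics/"+fn,im); return im,cam(name,st),st
def crop(im,x0,y0,x1,y1,s,fn): cv2.imwrite("pics/"+fn,cv2.resize(im[y0:y1,x0:x1],None,fx=s,fy=s,interpolation=cv2.INTER_CUBIC))
E
python3 - <<'E'
from h import *
t=cv2.imread("pics/top0.png");s=cv2.imread("pics/side0.png")
A=np.hstack([cv2.resize(t[185:275,165:265],None,fx=4,fy=4,interpolation=2),cv2.resize(t[205:295,305:405],None,fx=4,fy=4,interpolation=2)])
cv2.imwrite("pics/ct.png",A)
B=np.hstack([cv2.resize(s[235:325,225:325],None,fx=4,fy=4,interpolation=2),cv2.resize(s[115:205,280:380],None,fx=4,fy=4,interpolation=2)])
cv2.imwrite("pics/cs.png",B)
E
```

```text
(no output)
```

View pics/ct.png

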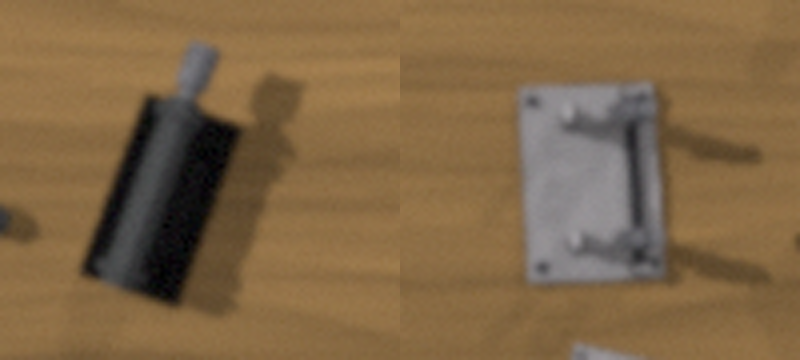

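View pics/cs.png

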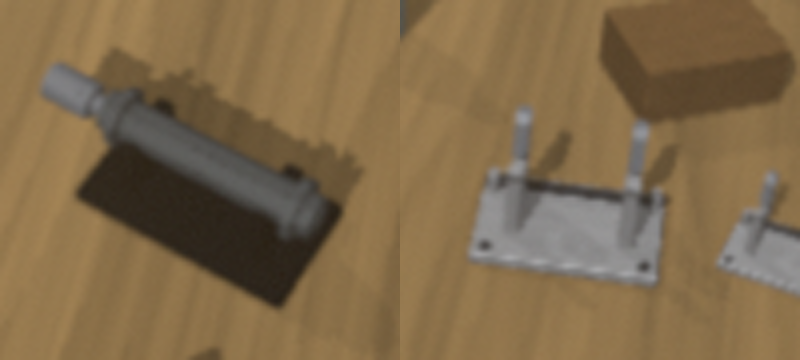

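The side view shows the sleeve with its knob at the upper left. In the clip, the tall hooks stand over the slot and the dark hinge bar lies on the world −y side (right in the top view). Next come coarse positions.

```bash
python3 - <<'E'
from h import *
np.set_printoptions(precision=4,suppress=True)
T=cam("top");S=cam("side")
ct=lambda a,b:(a/4+165,b/4+185); cc=lambda a,b:((a-400)/4+305,b/4+205)
cs=lambda a,b:(a/4+225,b/4+235); sc=lambda a,b:((a-400)/4+280,b/4+115)
print("knob end tri",tri(T,ct(200,46),S,cs(52,80)))
print("sleeve far end",tri(T,ct(116,283),S,cs(315,215)))
a=onz(T,[ct(184,104),ct(116,283),ct(196,68)],.045);print(a)
d=a[0]-a[1];print(np.linalg.norm(d),np.degrees(np.arctan2(d[1],d[0])),(a[0]+a[1])/2)
c=onz(T,[cc(520,88),cc(653,83),cc(665,280),cc(527,283)],.01);print(c,c.mean(0))
e=onz(S,[sc(468,258),sc(657,280)],.01);print("side clip +y corners",e)
# cradle base
c=onz(T,[ct(148,95),ct(240,125),ct(180,303),ct(83,272)],.01);print(c,c.mean(0), np.linalg.norm(c-np.roll(c,1,0),axis=1))
e=onz(S,[cs(78,193),cs(280,307),cs(342,208)],.01);print(e)
E
```

```text
knob end tri (array([0.6105, 0.1736, 0.0438]), np.float64(0.00022839979272699362))
sleeve far end (array([0.4552, 0.2244, 0.0421]), np.float64(0.0002015548963530712))
[[0.5718 0.1829 0.045 ]
 [0.4552 0.2238 0.045 ]
 [0.5957 0.1756 0.045 ]]
0.12359803921931764 -19.33718979488107 [0.5135 0.2033 0.045 ]
[[ 0.5345 -0.1438  0.01  ]
 [ 0.5378 -0.2333  0.01  ]
 [ 0.4071 -0.2372  0.01  ]
 [ 0.4056 -0.1459  0.01  ]] [ 0.4713 -0.1901  0.01  ]
side clip +y corners [[ 0.5353 -0.1325  0.01  ]
 [ 0.4062 -0.1408  0.01  ]]
[[0.5838 0.2131 0.01  ]
 [0.5634 0.1503 0.01  ]
 [0.4444 0.1877 0.01  ]
 [0.4645 0.253  0.01  ]] [0.5141 0.201  0.01  ] [0.1258 0.066  0.1247 0.0684]
[[0.5843 0.2197 0.01  ]
 [0.4645 0.2626 0.01  ]
 [0.4433 0.1968 0.01  ]]
```

Request:
{"api": "send_rows", "payload": {
  "targets": [
    [85,[7.8,8.4,-0.3],[0,0,-0.26]],
    [85,[7.8,8.4,-0.3],[0,0,-0.26]],
    [85,[7.8,8.4,-0.3],[0,0,-0.26]],
    [85,[7.8,8.4,-0.3],[0,0,-0.26]],
    [85,[7.8,8.4,-0.3],[0,0,-0.26]],
    [85,[7.8,8.4,-0.3],[0,0,-0.26]],
    [85,[7.8,8.4,-0.3],[0,0,-0.26]],
    [85,[7.8,8.4,-0.3],[0,0,-0.26]],
    [85,[7.8,8.4,-0.3],[0,0,-0.26]],
    [85,[7.8,8.4,-0.3],[0,0,-0.26]],
    [85,[7.8,8.4,-0.3],[0,0,-0.26]],
    [85,[7.8,8.4,-0.3],[0,0,-0.26]],
    [85,[7.8,8.4,-0.3],[0,0,-0.26]],
    [85,[7.8,8.4,-0.3],[0,0,-0.26]],
    [85,[7.8,8.4,-0.3],[0,0,-0.26]]
  ]
}}

```text
t: 1.4
position: [0.4684, -0.192, 0.2412]
ee_rot: [3.141, 0.045, -0.001]
ft_force: [-0.3, 0.5, 0.7]
width: 0.085
```

```bash
python3 - <<'E'
from h import *
im,C,st=shot("wrist","w1.png")
print(st["t"],st["position"],st["ee_rot"],st["joint_velocities"],st["joint_positions"])
cv2.imwrite("pics/w1b.png",cv2.resize(im,(800,600),interpolation=cv2.INTER_CUBIC))
E
```

```text
1.4 [ 0.4684191  -0.19201485  0.24115391] [ 3.14104810e+00  4.50804259e-02 -1.12749251e-03] [-0.01777568 -0.00475787  0.00016181  0.0038684   0.0005636   0.00422045] [-6.09278743e-01  1.89103306e-01  1.65575229e+00 -6.21619895e-04
  1.29719083e+00  9.32983589e-01]
```

View pics/w1b.png

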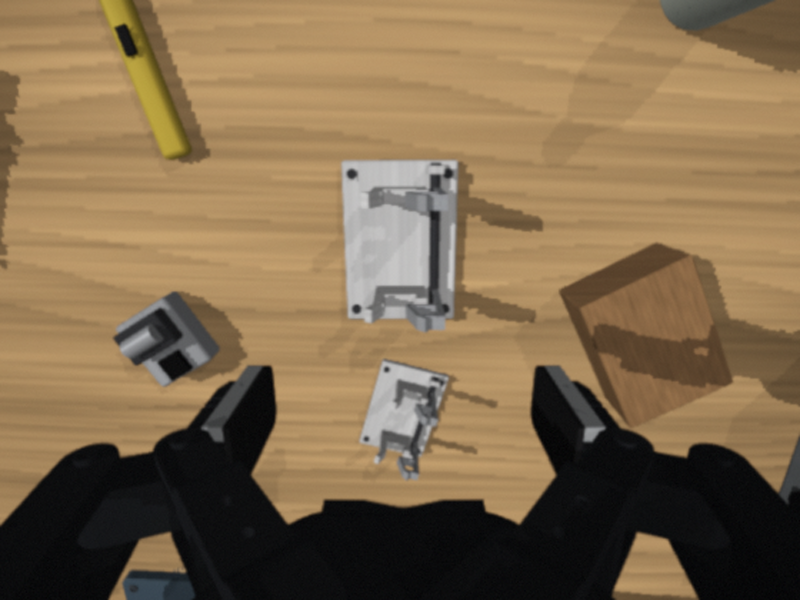

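The clip's base spans about (343,160) to (455,320) in this picture, with the jaw rod on the right (−y) side. I'll zoom in.

```bash
python3 - <<'E'
from h import *
im=cv2.imread("pics/w1.png"); crop(im,225,100,335,240,5,"w1c.png")
E
```

```text
(no output)
```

View pics/w1c.png

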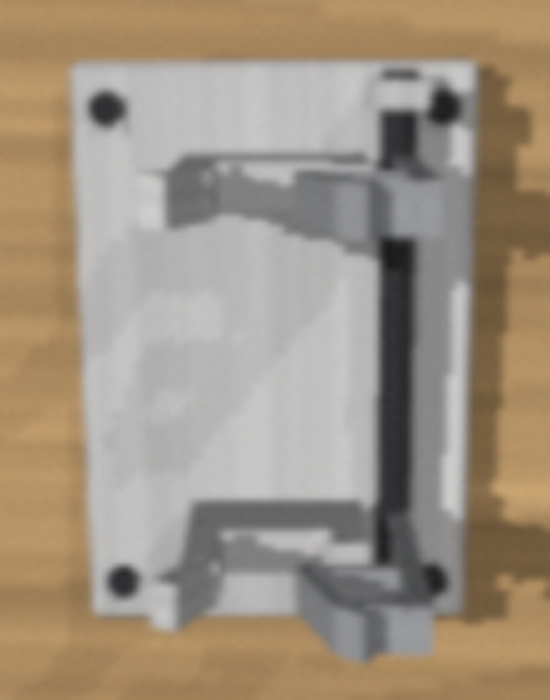

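```bash
python3 - <<'E'
from h import *
np.set_printoptions(precision=4,suppress=True)
st=dict(position=np.array([0.4684191,-0.19201485,0.24115391]),ee_rot=np.array([3.1410481,.0450804,-.0011275]))
C=cam("wrist",st); f=lambda L:[(a/5+225,b/5+100) for a,b in L]
c=onz(C,f([(73,63),(475,63),(465,612),(93,615)]),.01);print(c,c.mean(0),np.linalg.norm(c-np.roll(c,1,0),axis=1))
h=onz(C,f([(106,108),(446,106),(433,579),(123,581)]),.01);print(h,h.mean(0))
for p,q in ((c[0],c[3]),(c[1],c[2]),(h[0],h[3]),(h[1],h[2])): d=p-q;print(np.degrees(np.arctan2(d[1],d[0])))
for p,q in ((c[0],c[1]),(c[3],c[2]),(h[0],h[1])): d=p-q;print(np.degrees(np.arctan2(d[1],d[0]))-90)
E
```

```text
[[ 0.537  -0.1442  0.01  ]
 [ 0.5396 -0.232   0.01  ]
 [ 0.4119 -0.2377  0.01  ]
 [ 0.4084 -0.1478  0.01  ]] [ 0.4742 -0.1904  0.01  ] [0.1286 0.0879 0.1278 0.09  ]
[[ 0.5276 -0.1514  0.01  ]
 [ 0.5302 -0.2262  0.01  ]
 [ 0.4201 -0.2295  0.01  ]
 [ 0.4174 -0.155   0.01  ]] [ 0.4738 -0.1905  0.01  ]
1.6069138793546855
2.5384786079622232
1.9139816890353372
1.6987970910705696
1.646804596955917
2.1719528222515407
1.9787793307377086
```

```bash
python3 - <<'E'
from h import *
np.set_printoptions(precision=4,suppress=True)
st=dict(position=np.array([0.4684191,-0.19201485,0.24115391]),ee_rot=np.array([3.1410481,.0450804,-.0011275]))
C=cam("wrist",st); f=lambda L:[(a/5+225,b/5+100) for a,b in L]
a=np.radians(1.9);R=np.array([[np.cos(a),-np.sin(a)],[np.sin(a),np.cos(a)]])
for z,L in ((.034,[(222,530),(331,548)]),(.044,[(331,548),(370,548)]),(.07,[(138,172),(138,228),(166,172),(150,575),(150,630)])):
    p=onz(C,f(L),z); print(z,(p[:,:2]-[.474,-.1905])@R)
# predicted pixel of hypothesised points (clip frame) in crop coordinates
P=np.array([[x,y,z] for x in(-45,-35,35,45) for y,z in((12,34),(-12,34),(-12,44),(12,44))])/1000
W=P.copy();W[:,:2]=P[:,:2]@R.T+[.474,-.1905]
for p,u in zip(P,(proj(C,W)-[225,100])*5): print(p*1000,u)
E
python3 - <<'E'
import cv2
im=cv2.imread("pics/w1.png"); cv2.imwrite("pics/w1d.png",cv2.resize(im[190:235,245:320],None,fx=10,fy=10,interpolation=cv2.INTER_CUBIC))
E
```

```text
0.034 [[-0.0351  0.0122]
 [-0.0394 -0.012 ]]
0.044 [[-0.0361 -0.0117]
 [-0.0362 -0.0201]]
0.07 [[ 0.0456  0.025 ]
 [ 0.0353  0.0253]
 [ 0.0456  0.0198]
 [-0.0331  0.0251]
 [-0.0448  0.0254]]
[-45.  12.  34.] [223.6973 572.2356]
[-45. -12.  34.] [331.1131 571.8405]
[-45. -12.  44.] [332.3602 586.8466]
[-45.  12.  44.] [221.8954 587.25  ]
[-35.  12.  34.] [222.9814 529.5406]
[-35. -12.  34.] [331.3072 529.1342]
[-35. -12.  44.] [332.5717 543.0488]
[-35.  12.  44.] [221.1419 543.4641]
[35. 12. 34.] [217.7369 209.7174]
[ 35. -12.  34.] [332.6739 209.2223]
[ 35. -12.  44.] [334.0647 214.2358]
[35. 12. 44.] [215.6146 214.7454]
[45. 12. 34.] [216.9553 160.9176]
[ 45. -12.  34.] [332.8689 160.4084]
[ 45. -12.  44.] [334.2782 163.958 ]
[45. 12. 44.] [214.7898 164.4827]
```

View pics/w1d.png

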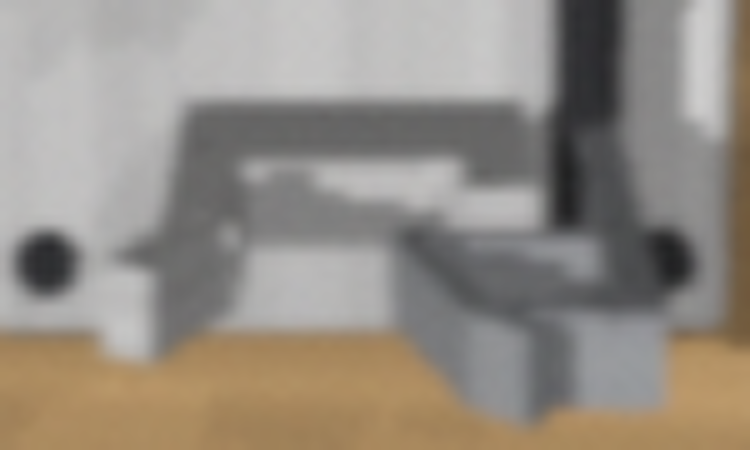

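The slot edges predicted from (0.474, −0.1905) and a yaw of 1.9° match the picture to 1–2 crop pixels. Now on to the sleeve.

Request:
{"api": "send_rows", "payload": {
  "targets": [
    [85,[1.0,9.9,-1.2],[0,0,-0.355]],
    [85,[1.0,9.9,-1.2],[0,0,-0.355]],
    [85,[1.0,9.9,-1.2],[0,0,-0.355]],
    [85,[1.0,9.9,-1.2],[0,0,-0.355]],
    [85,[1.0,9.9,-1.2],[0,0,-0.355]],
    [85,[1.0,9.9,-1.2],[0,0,-0.355]],
    [85,[1.0,9.9,-1.2],[0,0,-0.355]],
    [85,[1.0,9.9,-1.2],[0,0,-0.355]],
    [85,[1.0,9.9,-1.2],[0,0,-0.355]],
    [85,[1.0,9.9,-1.2],[0,0,-0.355]],
    [85,[1.0,9.9,-1.2],[0,0,-0.355]],
    [85,[1.0,9.9,-1.2],[0,0,-0.355]],
    [85,[1.0,9.9,-1.2],[0,0,-0.355]],
    [85,[1.0,9.9,-1.2],[0,0,-0.355]]
  ]
}}

```text
t: 2.62
position: [0.5095, 0.2029, 0.1935]
ee_rot: [3.099, -0.512, 0.0]
ft_force: [-0.0, -0.2, -0.3]
width: 0.085
```

```bash
python3 - <<'E'
from h import *
im,C,st=shot("wrist","w2.png")
print(st["t"],st["position"].tolist(),st["ee_rot"].tolist(),st["joint_velocities"],st["joint_positions"])
cv2.imwrite("pics/w2b.png",cv2.resize(im,(800,600),interpolation=cv2.INTER_CUBIC))
E
```

```text
2.6167 [0.5095490421452754, 0.20291965967181927, 0.19350342433892326] [3.0990336708358908, -0.5124348173036148, 0.0003641328608101523] [-0.00768413 -0.00323094  0.00016436  0.0019795   0.00151135  0.00183958] [ 1.75892162e-01  3.03253268e-01  1.62658246e+00 -5.64231624e-04
  1.21169779e+00  2.07462744e+00]
```

View pics/w2b.png

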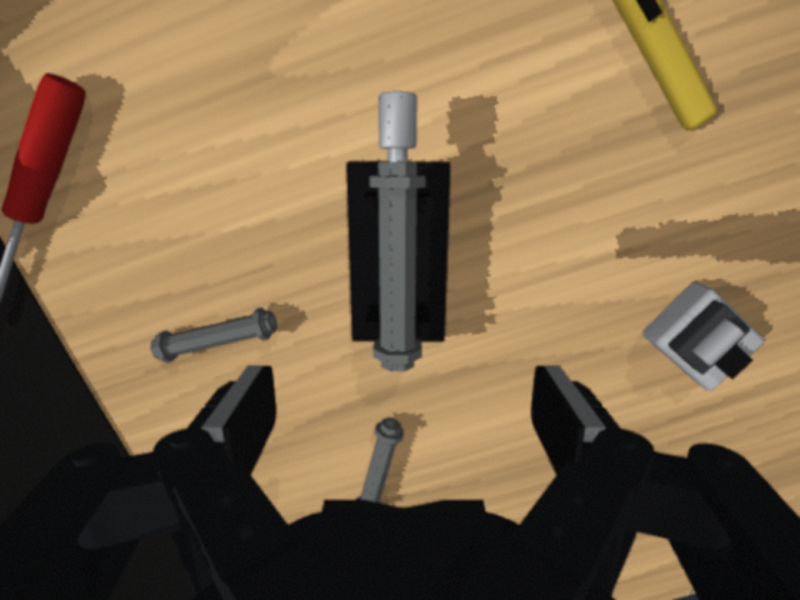

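The sleeve is vertical in the picture, at column ~398, rows 162–370, with the knob at rows 92–150. I'll zoom in for a precise measurement.

```bash
python3 - <<'E'
from h import *
im=cv2.imread("pics/w2.png"); cv2.imwrite("pics/w2c.png",np.hstack([cv2.resize(im[60:160,245:315],None,fx=6,fy=6,interpolation=2)[:, :],cv2.resize(im[165:265,245:315],None,fx=6,fy=6,interpolation=2)[:, :380]]))
E
```

```text
(no output)
```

View pics/w2c.png

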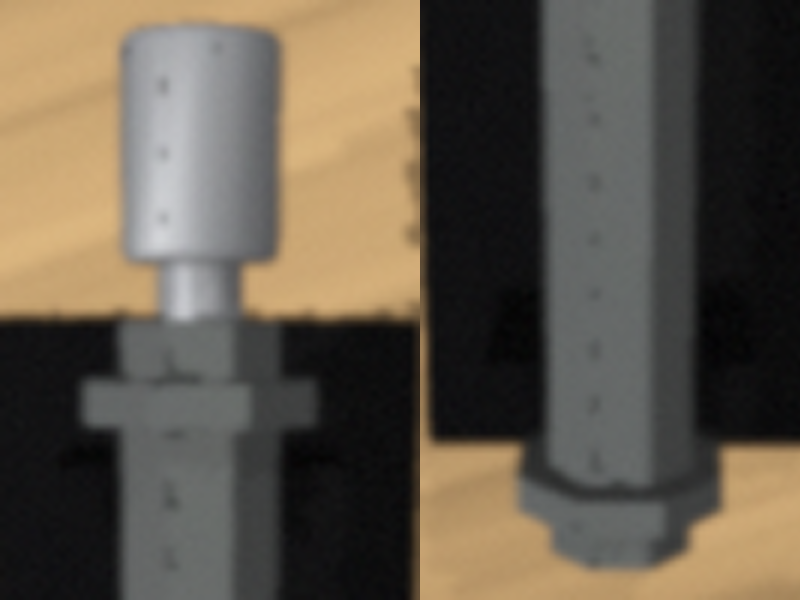

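```bash
python3 - <<'E'
from h import *
np.set_printoptions(precision=4,suppress=True)
st=dict(position=np.array([0.5095490421452754, 0.20291965967181927, 0.19350342433892326]),ee_rot=np.array([3.0990336708358908, -0.5124348173036148, 0.00036]))
C=cam("wrist",st)
u=245+200/6
r=lambda k:60+k/6
s=lambda k:165+k/6
ax=onz(C,[(u,120),(u,240)],.045);d=ax[0]-ax[1];d/=np.linalg.norm(d);print("yaw",np.degrees(np.arctan2(d[1],d[0])))
for nm,row,z,x in (("+51",r(428),.061,51),("+57",r(380),.061,57),("+65",r(320),.056,65),("-51",s(495),.061,-51),("-57",s(537),.061,-57)):
    p=onz(C,[(u,row)],z)[0]; print(nm,p,"centre",p-d*x/1000)
k=onz(C,[(u,r(262)),(u,r(27))],.056);print(k,k.mean(0))
w=onz(C,[(245+118/6,r(500)),(245+282/6,r(500))],.045);print("width",np.linalg.norm(w[0]-w[1]))
# cradle base edges at z=.01
E
```

```text
yaw -18.964334313661173
+51 [0.5641 0.1868 0.061 ] centre [0.5159 0.2034 0.061 ]
+57 [0.57   0.1848 0.061 ] centre [0.5161 0.2033 0.061 ]
+65 [0.5772 0.1824 0.056 ] centre [0.5158 0.2035 0.056 ]
-51 [0.4683 0.2197 0.061 ] centre [0.5165 0.2032 0.061 ]
-57 [0.4618 0.222  0.061 ] centre [0.5157 0.2035 0.061 ]
[[0.5843 0.18   0.056 ]
 [0.6118 0.1705 0.056 ]] [0.598  0.1752 0.056 ]
width 0.023465520476264903
```

The sleeve's centre is (0.516, 0.2034) with yaw −19.0°, and the five edge readings agree within 1 mm. The rod is out to about 87 mm. Next I'll descend and grip.

Request:
{"api": "send_rows", "payload": {
  "targets": [
    [85,[0.16,0.01,-0.8],[0,0,-0.003]],
    [85,[0.16,0.01,-1.6],[0,0,-0.003]],
    [85,[0.16,0.01,-2.3],[0,0,-0.003]],
    [85,[0.16,0.01,-2.8],[0,0,-0.003]],
    [85,[0.16,0.01,-3.2],[0,0,-0.003]],
    [85,[0.16,0.01,-3.45],[0,0,-0.003]],
    [85,[0.16,0.01,-3.6],[0,0,-0.003]],
    [85,[0.16,0.01,-3.6],[0,0,-0.003]],
    [85,[0.16,0.01,-3.6],[0,0,-0.003]]
  ]
}}

```text
t: 3.42
position: [0.5162, 0.2049, 0.05]
ee_rot: [-3.099, 0.515, -0.001]
ft_force: [-0.3, -1.0, -0.5]
width: 0.085
```

```bash
python3 - <<'E'
from h import *
im,C,st=shot("wrist","w3.png")
print(st["t"],st["position"].tolist(),st["ee_rot"].tolist(),st["ft_force"])
cv2.imwrite("pics/w3b.png",cv2.resize(im,(800,600),interpolation=cv2.INTER_CUBIC))
im,C,st=shot("side","s3.png");crop(im,200,190,340,330,4,"s3c.png")
E
```

```text
3.4167 [0.5162245769412719, 0.2048813496840157, 0.04995915109439882] [-3.098848128194538, 0.5146221649009899, -0.0013639678836820305] [-0.26339818 -0.96402764 -0.46210641]
```

View pics/w3b.png

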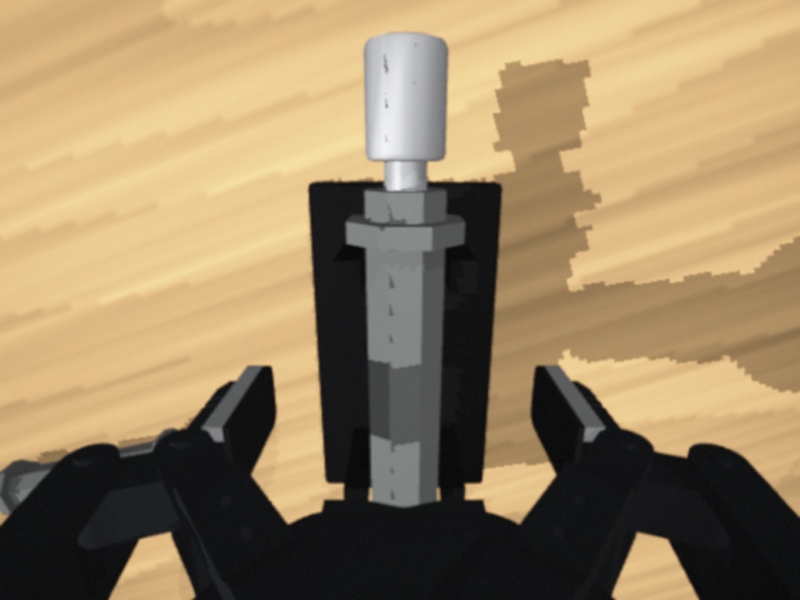

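View pics/s3c.png

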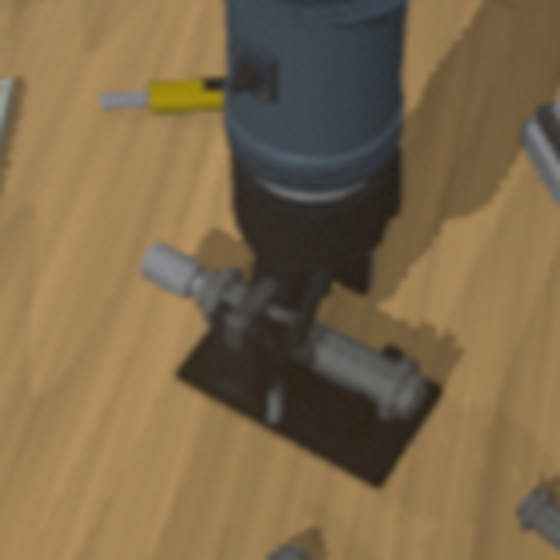

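The pads straddle the sleeve, and the sleeve's axis is about 1 mm off the pads' centre line. I'll nudge and close.

Request:
{"api": "send_rows", "payload": {
  "targets": [
    [40,[-0.01,-0.025,0],[0,0,0]],
    [30,[-0.01,-0.025,0],[0,0,0]],
    [25,[-0.01,-0.025,0],[0,0,0]],
    [15,[-0.01,-0.025,0],[0,0,0]],
    [15,[-0.01,-0.025,0],[0,0,0]],
    [15,[-0.01,-0.025,0],[0,0,0]],
    [15,[-0.01,-0.025,0],[0,0,0]],
    [15,[-0.01,-0.025,0],[0,0,0]]
  ],
  "squeeze": 60
}}

```text
t: 4.18
position: [0.5152, 0.2044, 0.0496]
ee_rot: [-3.099, 0.513, -0.0]
ft_force: [-1.7, 0.5, 5.1]
width: 0.021
```

Request:
{"api": "send_rows", "payload": {
  "targets": [
    [15,[0,0,0.1],[0,0,0]],
    [15,[0,0,0.25],[0,0,0]],
    [15,[0,0,0.5],[0,0,0]],
    [15,[0,0,0.8],[0,0,0]],
    [15,[0,0,1.2],[0,0,0]],
    [15,[0,0,1.6],[0,0,0]],
    [15,[0,0,2.0],[0,0,0]],
    [15,[0,0,2.3],[0,0,0]],
    [15,[0,0,2.5],[0,0,0]],
    [15,[0,0,2.5],[0,0,0]]
  ]
}}

```text
t: 5.02
position: [0.5163, 0.2046, 0.1517]
ee_rot: [-3.098, 0.513, -0.006]
ft_force: [0.9, 0.3, -2.3]
width: 0.0203
```

```bash
python3 - <<'E'
from h import *
im,C,st=shot("wrist","w4.png")
print(st["t"],st["position"].tolist(),st["ee_rot"].tolist(),st["ft_force"],st["wrist_torque"],st["width"])
cv2.imwrite("pics/w4b.png",cv2.resize(im,(800,600),interpolation=cv2.INTER_CUBIC))
im,C,st=shot("side","s4.png");crop(im,180,170,340,330,4,"s4c.png")
E
```

```text
5.0167 [0.5163280936375491, 0.20456046444615408, 0.15165935868326366] [-3.098053739572393, 0.5129862310883536, -0.005829466049008294] [ 0.91277909  0.25715969 -2.3318169 ] [0.08744501 0.01601965 0.00298693] 0.020349465120882645
```

View pics/w4b.png

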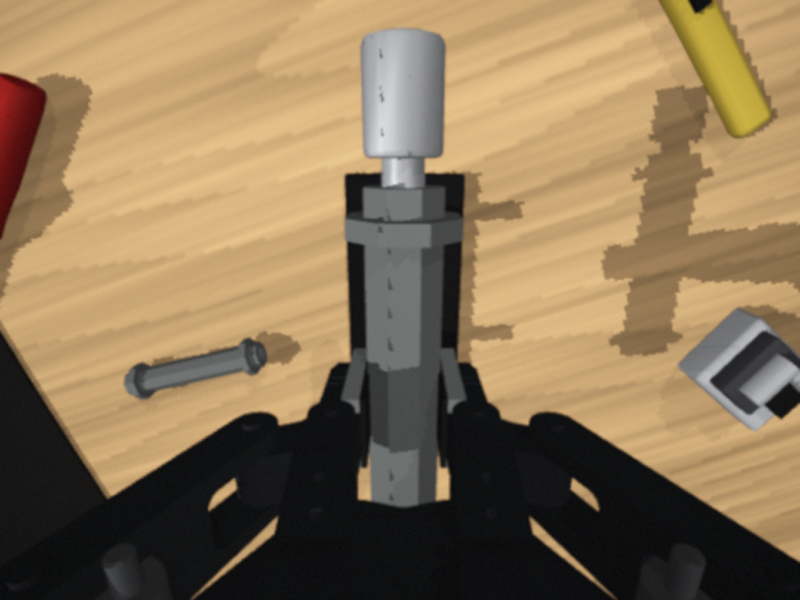

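View pics/s4c.png

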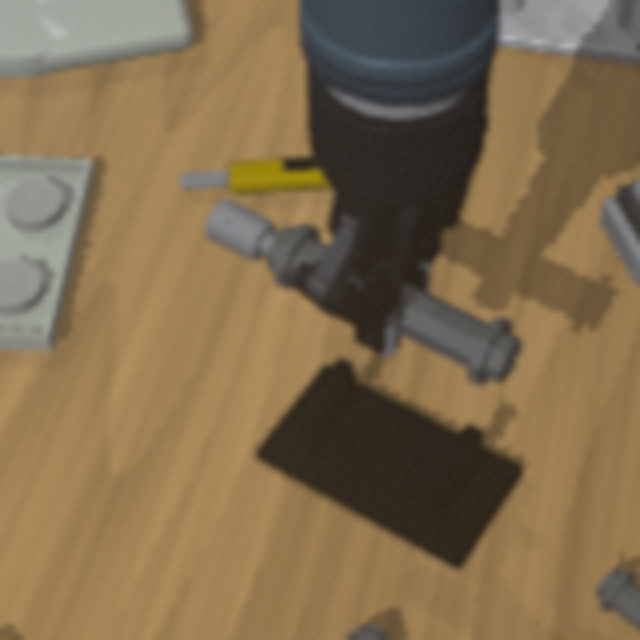

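The sleeve is held level with the rod still in it, and it has lifted clear of the cradle. Next I'll measure how it lies in the hand.

```bash
python3 - <<'E'
from h import *
im=cv2.imread("pics/w4.png"); crop(im,225,10,335,150,5,"w4c.png")
E
```

```text
(no output)
```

View pics/w4c.png

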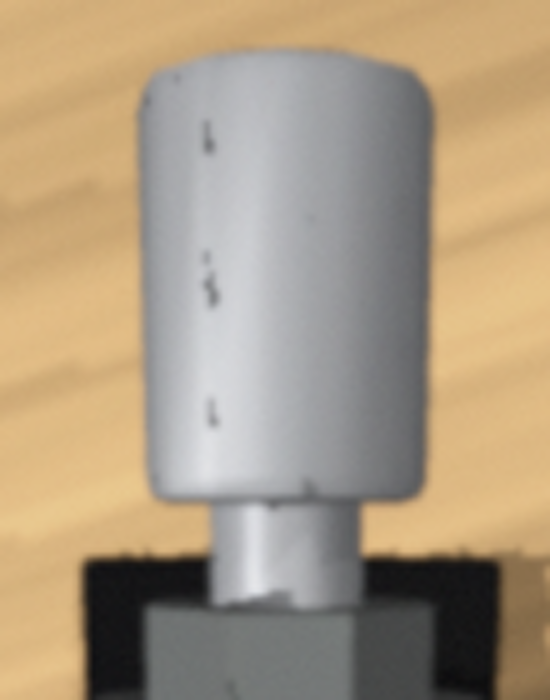

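```bash
python3 - <<'E'
from h import *
np.set_printoptions(precision=2,suppress=True)
c=imaging.calibration("wrist");M=c["mount"];K,d,_,_=cam("wrist")
def plane(uv,z):
    p=cv2.undistortPoints(np.float64([[uv]]),K,d)[0,0]
    v=M[:3,:3]@np.r_[p,1];o=M[:3,3]; return (o+v*(z-o[2])/v[2])*1000
zc=.0046
print("axis upper",plane((282.8,10+640/5),zc),"mid low",plane((283.1,343),zc), "knob",plane((282.4,60),zc),plane((282.3,100),zc))
print("collar +51 at",plane((282.4,172.9),zc-.016))
print("end +65 at",plane((282.4,10+605/5),zc-.011))
print("knob face",plane((282.4,10+500/5),zc-.011),plane((282.4,10+52/5),zc-.011))
w=plane((225+143/5,138),zc)-plane((225+435/5,138),zc);print("width across",w)
w=plane((225+145/5,58),zc)-plane((225+430/5,58),zc);print("knob dia",w)
E
```

```text
axis upper [62.83  1.12  4.6 ] mid low [-36.35   1.36   4.6 ] knob [91.6   0.95  4.6 ] [77.28  0.92  4.6 ]
collar +51 at [ 51.95   0.98 -11.4 ]
end +65 at [66.29  0.97 -6.4 ]
knob face [73.59  0.97 -6.4 ] [102.28   0.96  -6.4 ]
width across [ -0.01 -23.22   0.  ]
knob dia [ -0.   -21.24   0.  ]
```

Request:
{"api": "send_rows", "payload": {
  "targets": [
    [15,[-0.03,-0.3,0],[0,0,0.01]],
    [15,[-0.1,-0.9,0],[0,0,0.03]],
    [15,[-0.18,-1.7,0],[0,0,0.06]],
    [15,[-0.28,-2.6,0],[0,0,0.09]],
    [15,[-0.38,-3.5,0],[0,0,0.13]],
    [15,[-0.48,-4.4,0],[0,0,0.16]],
    [15,[-0.58,-5.3,0],[0,0,0.2]],
    [15,[-0.68,-6.2,0],[0,0,0.23]],
    [15,[-0.78,-7.1,0],[0,0,0.26]],
    [15,[-0.88,-8.0,0],[0,0,0.29]],
    [15,[-0.96,-8.7,0],[0,0,0.32]],
    [15,[-1.03,-9.3,0],[0,0,0.345]],
    [15,[-1.07,-9.7,0],[0,0,0.36]],
    [15,[-1.08,-9.85,0],[0,0,0.361]],
    [15,[-1.08,-9.85,0],[0,0,0.361]],
    [15,[-1.08,-9.85,0],[0,0,0.361]],
    [15,[-1.08,-9.85,0],[0,0,0.361]]
  ]
}}

```text
t: 6.53
position: [0.4717, -0.1883, 0.1488]
ee_rot: [-3.14, -0.052, 0.002]
ft_force: [-0.8, -0.8, -2.0]
width: 0.0208
```

```bash
python3 - <<'E'
from h import *
im,C,st=shot("wrist","w5.png")
print(st["t"],st["position"].tolist(),st["ee_rot"].tolist(),st["ft_force"],st["joint_velocities"],st["width"])
cv2.imwrite("pics/w5b.png",cv2.resize(im,(800,600),interpolation=cv2.INTER_CUBIC))
im,C,st=shot("side","s5.png");crop(im,260,70,400,210,5,"s5c.png")
E
```

```text
6.5333 [0.4717378717276434, -0.1882691247829758, 0.1488119605235308] [-3.139873223130873, -0.052276080791838354, 0.0015719527319357468] [-0.83889726 -0.76762137 -1.98189717] [ 0.00979123 -0.00597967 -0.00236597 -0.00217788 -0.00108145 -0.00091526] 0.020785751052039458
```

View pics/w5b.png

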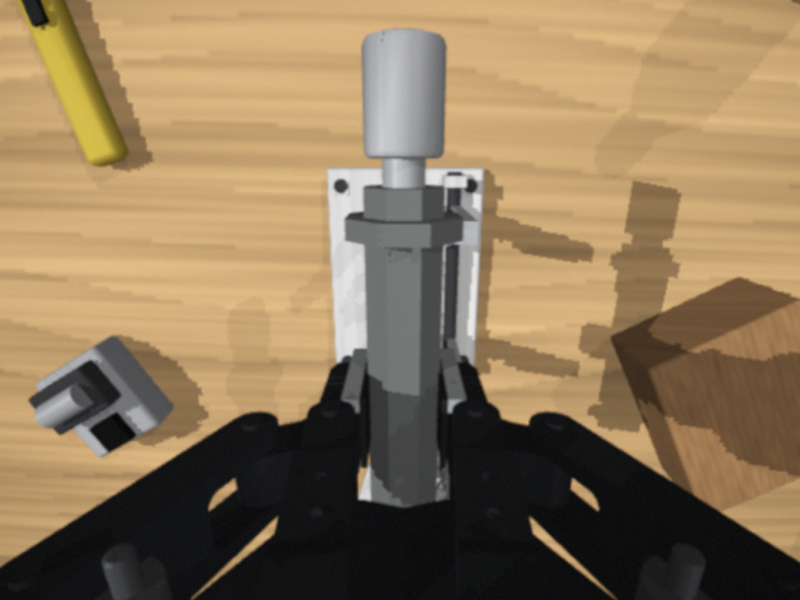

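View pics/s5c.png

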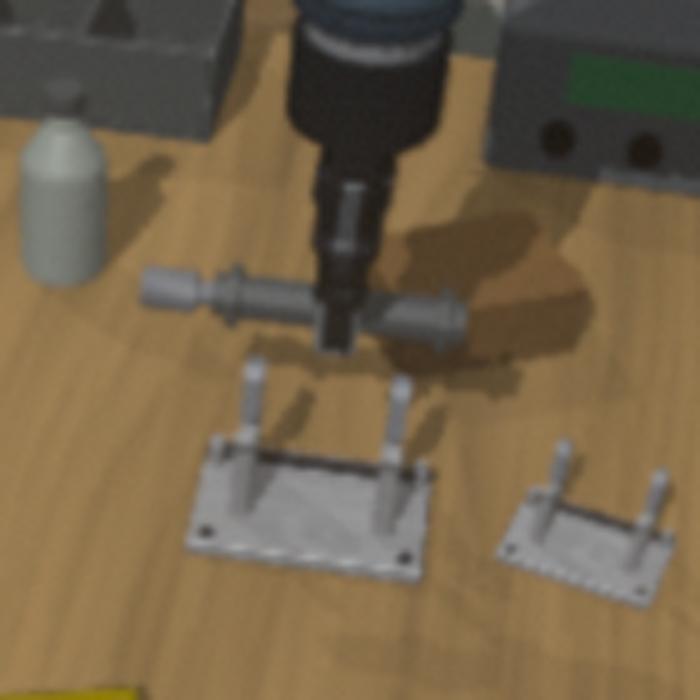

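```bash
python3 - <<'E'
from h import *
im=cv2.imread("pics/w5.png"); crop(im,215,110,355,260,5,"w5c.png")
E
```

View pics/w5c.png

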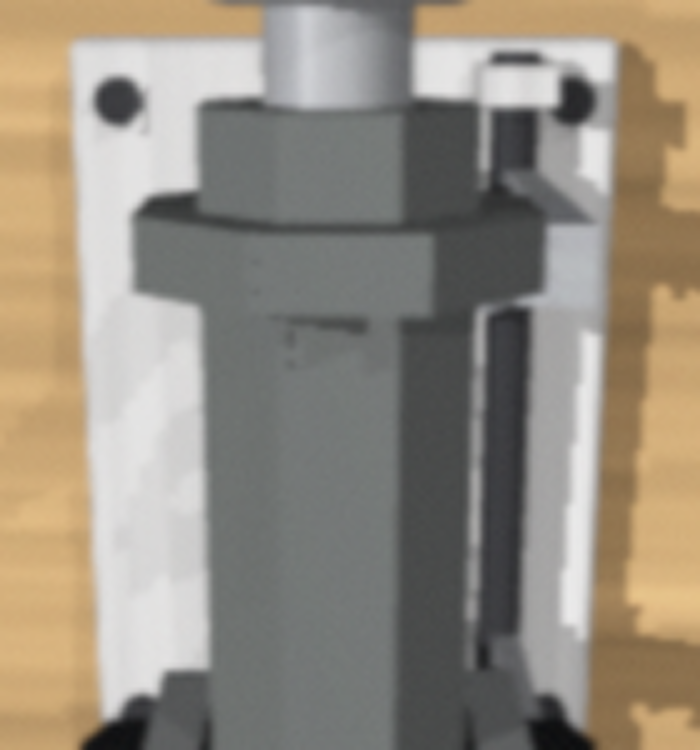

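```bash
python3 - <<'E'
from h import *
np.set_printoptions(precision=4,suppress=True)
st=dict(position=np.array([0.47174,-0.18827,0.14881]),ee_rot=np.array([-3.13987,-0.05228,.00157]))
C=cam("wrist",st); f=lambda L:[(a/5+215,b/5+110) for a,b in L]
b=onz(C,f([(73,45),(617,45),(100,600),(592,600),(118,101),(574,101)]),.01)
s=onz(C,f([(337,150),(339,250),(338.5,600)]),.1445)
print(b,"\n",(b[0]+b[1])/2,(b[2]+b[3])/2,(b[4]+b[5])/2,"\nsleeve",s)
ang=lambda d:np.degrees(np.arctan2(d[1],d[0]))
print(ang(b[0]-b[2]),ang(b[1]-b[3]),"mid",ang((b[0]+b[1])-(b[2]+b[3])),"sl",ang(s[0]-s[2]), b[0]-b[1])
E
```

```text
[[ 0.5362 -0.144   0.01  ]
 [ 0.5392 -0.2322  0.01  ]
 [ 0.4396 -0.1475  0.01  ]
 [ 0.4427 -0.2359  0.01  ]
 [ 0.5275 -0.1513  0.01  ]
 [ 0.53   -0.2259  0.01  ]] 
 [ 0.5377 -0.1881  0.01  ] [ 0.4411 -0.1917  0.01  ] [ 0.5288 -0.1886  0.01  ] 
sleeve [[ 0.5335 -0.1872  0.1445]
 [ 0.5255 -0.1876  0.1445]
 [ 0.4952 -0.1886  0.1445]]
2.058075926752333 2.1920425517825337 mid 2.125035801808599 sl 2.1286287789874625 [-0.003   0.0882  0.    ]
```

The sleeve is parallel to the clip (both 2.1°) but about 0.9 mm too far to +y. I'll correct that and go down to just above the hooks.

Request:
{"api": "send_rows", "payload": {
  "targets": [
    [15,[0.01,-0.024,-0.2],[0,0,0]],
    [15,[0.01,-0.024,-0.5],[0,0,0]],
    [15,[0.01,-0.024,-0.8],[0,0,0]],
    [15,[0.01,-0.024,-1.05],[0,0,0]],
    [15,[0.01,-0.024,-1.2],[0,0,0]],
    [15,[0.01,-0.024,-1.25],[0,0,0]],
    [15,[0.01,-0.024,-1.25],[0,0,0]],
    [15,[0.01,-0.024,-1.25],[0,0,0]],
    [15,[0.01,-0.024,-1.25],[0,0,0]]
  ]
}}

```text
t: 7.38
position: [0.4728, -0.1909, 0.0999]
ee_rot: [3.14, 0.052, 0.002]
ft_force: [1.1, -0.0, -2.8]
width: 0.0206
```

```bash
python3 - <<'E'
from h import *
im,C,st=shot("wrist","w6.png")
print(st["t"],st["position"].tolist(),st["ee_rot"].tolist(),st["ft_force"],st["wrist_torque"],st["width"])
crop(im,200,100,360,260,5,"w6c.png")
im,C,st=shot("side","s6.png");crop(im,260,70,400,210,5,"s6c.png")
E
```

```text
7.3833 [0.4728473065715066, -0.19090995513766915, 0.09986618967087063] [3.140436016055179, 0.051583486769332304, 0.0015865241836120112] [ 1.06676409 -0.04595362 -2.75039468] [0.01941443 0.06941612 0.04299863] 0.0205654967731123
```

View pics/w6c.png

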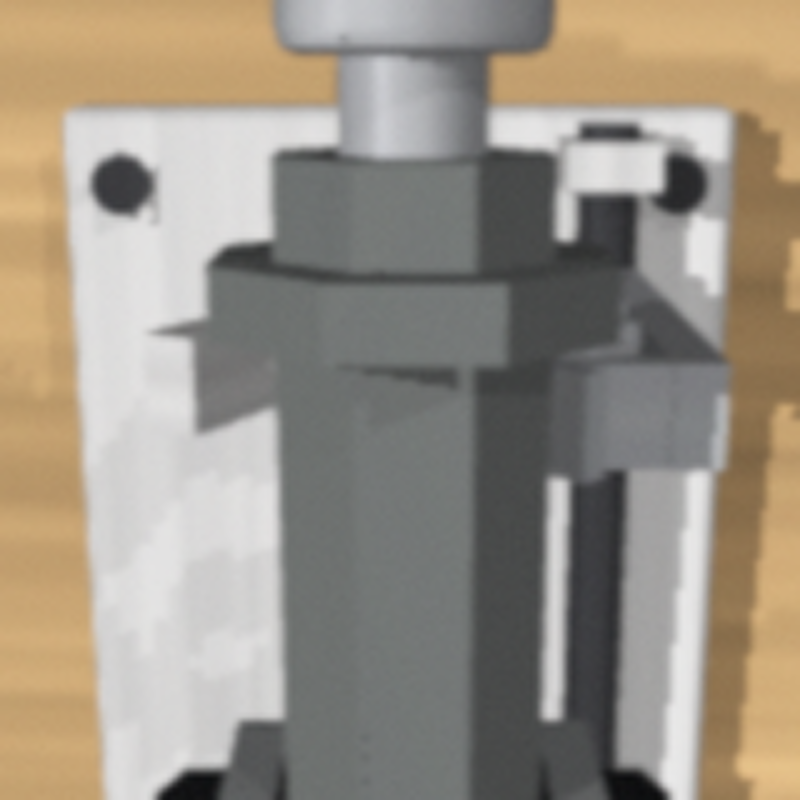

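View pics/s6c.png

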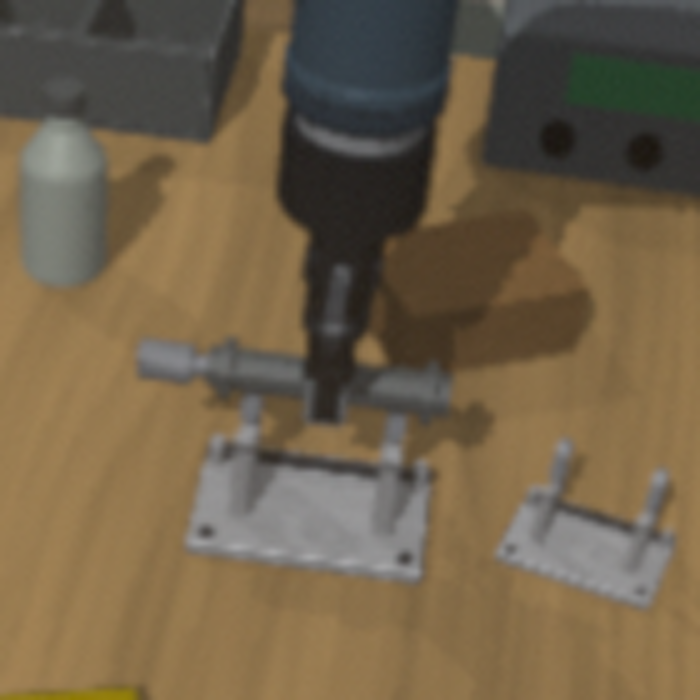

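```bash
python3 - <<'E'
from h import *
np.set_printoptions(precision=4,suppress=True)
s0=manip.read_state();print(s0["position"],s0["joint_velocities"])
st=dict(position=np.array([0.47285,-0.19091,0.09987]),ee_rot=np.array([3.140436,0.05158,.00159]))
C=cam("wrist",st); f=lambda L:[(a/5+200,b/5+100) for a,b in L]
b=onz(C,f([(65,115),(735,115),(98,700),(703,700),(122,185),(680,185)]),.01)
s=onz(C,f([(415,200),(415.5,330),(415.5,650)]),.0953)
print((b[0]+b[1])/2,(b[2]+b[3])/2,(b[4]+b[5])/2,"\nsleeve",s, b[0]-b[1])
ang=lambda d:np.degrees(np.arctan2(d[1],d[0]))
print(ang(b[0]-b[2]),ang(b[1]-b[3]),"mid",ang((b[0]+b[1])-(b[2]+b[3])),"sl",ang(s[0]-s[2]))
E
```

```text
[ 0.4728 -0.1909  0.0999] [-0.0011  0.0001  0.0027  0.0001 -0.0003 -0.0031]
[ 0.5378 -0.1882  0.01  ] [ 0.4541 -0.1909  0.01  ] [ 0.5287 -0.1886  0.01  ] 
sleeve [[ 0.5346 -0.1901  0.0953]
 [ 0.5241 -0.1905  0.0953]
 [ 0.4962 -0.1914  0.0953]] [-0.0029  0.0885  0.    ]
1.6177033592827874 2.0505648904897695 mid 1.834087191483274 sl 2.004855084866255
```

This reading puts the sleeve 1.8 mm too far to −y, so the last move overshot. I'll correct it and check again before pressing.

Request:
{"api": "send_rows", "payload": {
  "targets": [
    [15,[0,0.045,0],[0,0,0]],
    [15,[0,0.045,0],[0,0,0]],
    [15,[0,0.045,0],[0,0,0]],
    [15,[0,0.045,0],[0,0,0]],
    [15,[0,0.045,0],[0,0,0]],
    [15,[0,0.045,0],[0,0,0]]
  ]
}}

```text
t: 7.98
position: [0.4724, -0.1888, 0.0993]
ee_rot: [-3.141, -0.052, -0.0]
ft_force: [0.2, 1.2, -1.9]
width: 0.0214
```

```bash
python3 - <<'E'
from h import *
im,C,st=shot("wrist","w7.png")
print(st["t"],st["position"].tolist(),st["ee_rot"].tolist(),st["ft_force"],st["joint_velocities"])
crop(im,200,100,360,260,5,"w7c.png")
E
```

```text
7.9833 [0.47239455968533295, -0.18883076983099756, 0.09933024419669316] [-3.1411682261160014, -0.05153290210435132, -4.290774238997899e-05] [ 0.22814523  1.17910558 -1.90078898] [-0.00220399  0.00045616 -0.00156403 -0.00071033 -0.00166937 -0.00070473]
```

View pics/w7c.png

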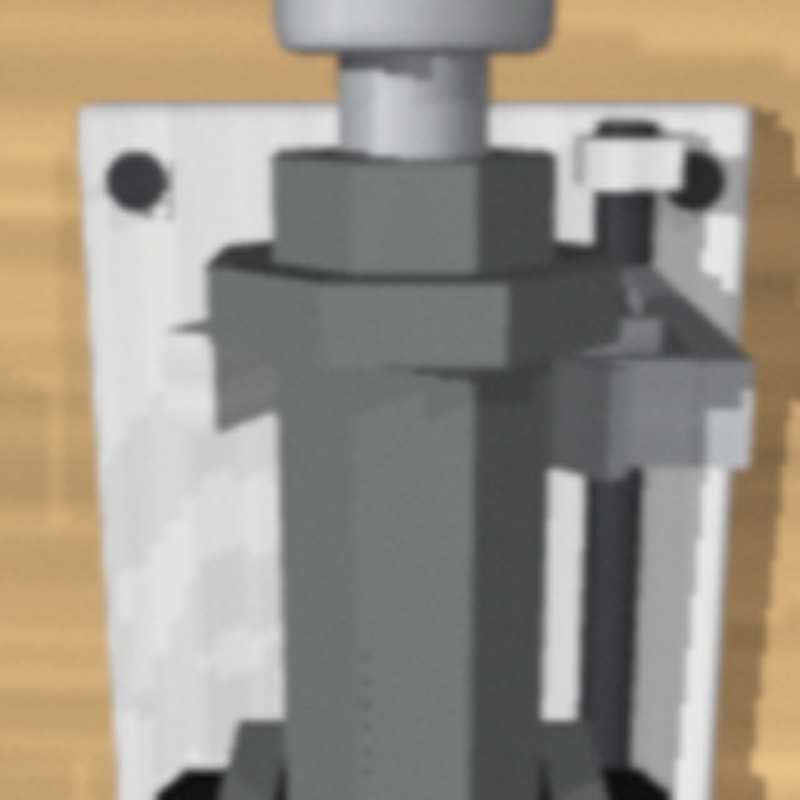

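The base and the sleeve now share the same centre column (415), top and bottom. I'll press down in stages.

Request:
{"api": "send_rows", "payload": {
  "targets": [
    [15,[0,0,-0.08],[0,0,0]],
    [15,[0,0,-0.16],[0,0,0]],
    [15,[0,0,-0.24],[0,0,0]],
    [15,[0,0,-0.31],[0,0,0]],
    [15,[0,0,-0.38],[0,0,0]],
    [15,[0,0,-0.45],[0,0,0]],
    [15,[0,0,-0.5],[0,0,0]],
    [15,[0,0,-0.5],[0,0,0]]
  ]
}}

```text
t: 8.7
position: [0.4723, -0.1871, 0.0792]
ee_rot: [-3.138, -0.051, 0.0]
ft_force: [0.7, 7.4, 3.4]
width: 0.0206
```

```bash
python3 - <<'E'
from h import *
im,C,st=shot("wrist","w8.png")
print(st["t"],st["position"].tolist(),st["ee_rot"].tolist(),st["ft_force"],st["wrist_torque"],st["width"])
crop(im,200,100,360,260,5,"w8c.png")
im,C,st=shot("side","s8.png");crop(im,260,70,400,210,5,"s8c.png")
E
```

```text
8.7 [0.4723141077002465, -0.187054568093126, 0.07919704768400211] [-3.138347521245562, -0.051225639822188876, 0.0003442019151284803] [0.69177923 7.35951896 3.36597259] [ 1.11209707 -0.16314306  0.01241587] 0.020634236520104855
```

View pics/w8c.png

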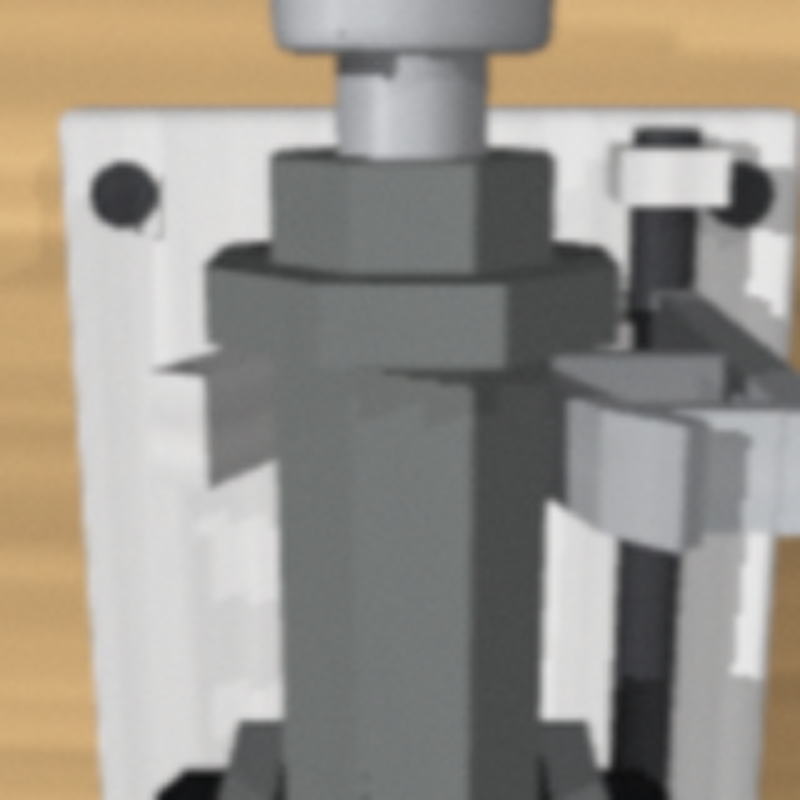

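View pics/s8c.png

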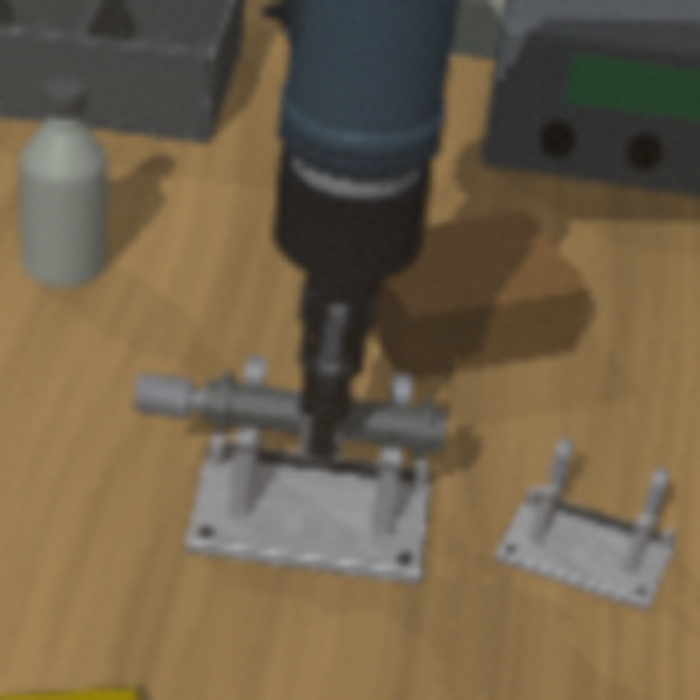

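The jaw is opening and pushes the sleeve about 1.8 mm to +y with 7 N. I'll lean −y to compensate and continue.

Request:
{"api": "send_rows", "payload": {
  "targets": [
    [15,[0,-0.045,-0.02],[0,0,0]],
    [15,[0,-0.045,-0.08],[0,0,0]],
    [15,[0,-0.045,-0.14],[0,0,0]],
    [15,[0,-0.045,-0.2],[0,0,0]],
    [15,[0,-0.045,-0.26],[0,0,0]],
    [15,[0,-0.045,-0.32],[0,0,0]],
    [15,[0,-0.045,-0.36],[0,0,0]],
    [15,[0,-0.045,-0.36],[0,0,0]]
  ]
}}

```text
t: 9.47
position: [0.4723, -0.188, 0.065]
ee_rot: [-3.137, -0.051, 0.0]
ft_force: [0.5, 10.8, 5.5]
width: 0.0203
```

```bash
python3 - <<'E'
from h import *
im,C,st=shot("wrist","w9.png")
print(st["t"],st["position"].tolist(),st["ee_rot"].tolist(),st["ft_force"],st["wrist_torque"],st["width"])
crop(im,200,100,360,260,5,"w9c.png")
E
```

```text
9.4667 [0.4723152639851278, -0.18800456033938487, 0.06501985089317906] [-3.137463491509933, -0.05140285515221654, 0.0002724918755558799] [ 0.49279623 10.80867572  5.45206418] [ 1.6628173  -0.24332504  0.09534248] 0.02027462487018805
```

View pics/w9c.png

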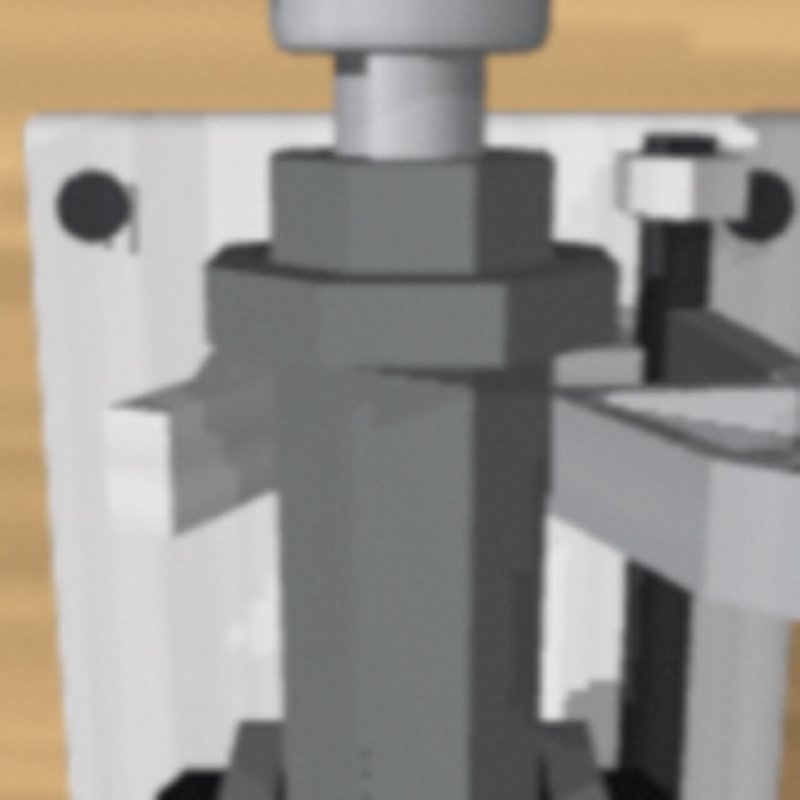

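Request:
{"api": "send_rows", "payload": {
  "targets": [
    [15,[0,-0.025,-0.04],[0,0,0]],
    [15,[0,-0.025,-0.1],[0,0,0]],
    [15,[0,-0.025,-0.16],[0,0,0]],
    [15,[0,-0.015,-0.22],[0,0,0]],
    [15,[0,0,-0.27],[0,0,0]],
    [15,[0,0.01,-0.32],[0,0,0]],
    [15,[0,0.02,-0.36],[0,0,0]],
    [15,[0,0.02,-0.38],[0,0,0]],
    [15,[0,0.02,-0.38],[0,0,0]],
    [15,[0,0.02,-0.38],[0,0,0]]
  ]
}}

```text
t: 10.35
position: [0.4726, -0.1901, 0.0498]
ee_rot: [3.141, 0.051, 0.001]
ft_force: [0.4, 0.2, -3.1]
width: 0.0211
```

```bash
python3 - <<'E'
from h import *
im,C,st=shot("wrist","w10.png")
print(st["t"],st["position"].tolist(),st["ee_rot"].tolist(),st["ft_force"],st["wrist_torque"],st["width"])
crop(im,200,100,360,260,5,"w10c.png")
im,C,st=shot("side","s10.png");crop(im,260,70,400,210,5,"s10c.png")
E
```

```text
10.35 [0.47255002687221814, -0.19011374317682278, 0.04981702737347205] [3.1408331593079364, 0.05122336370560046, 0.0006025592810969722] [ 0.38467581  0.24452283 -3.09612833] [0.04736413 0.03670397 0.03192577] 0.02111530503896694
```

View pics/w10c.png

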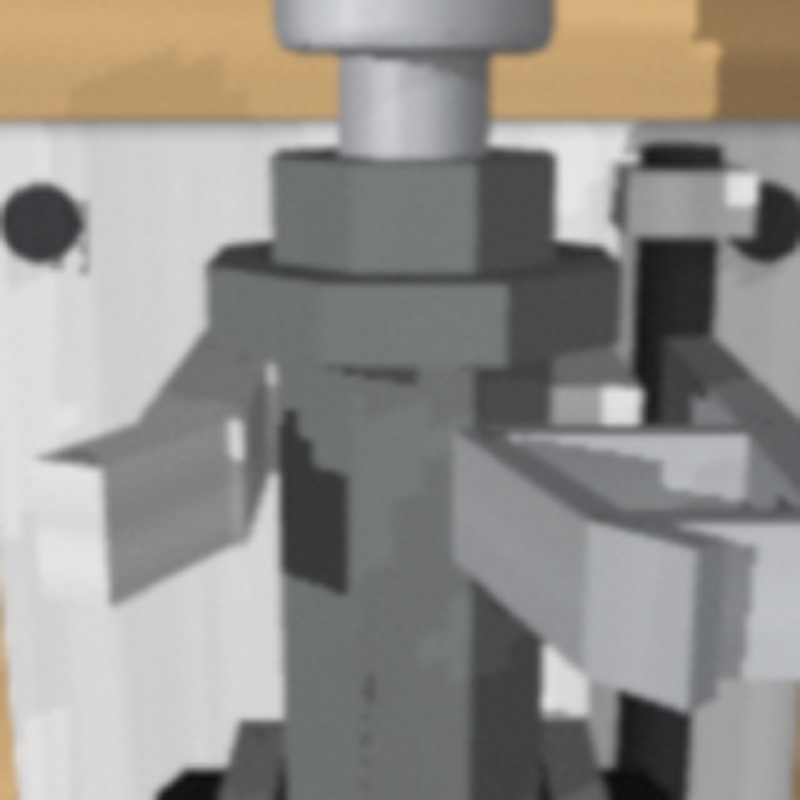

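View pics/s10c.png

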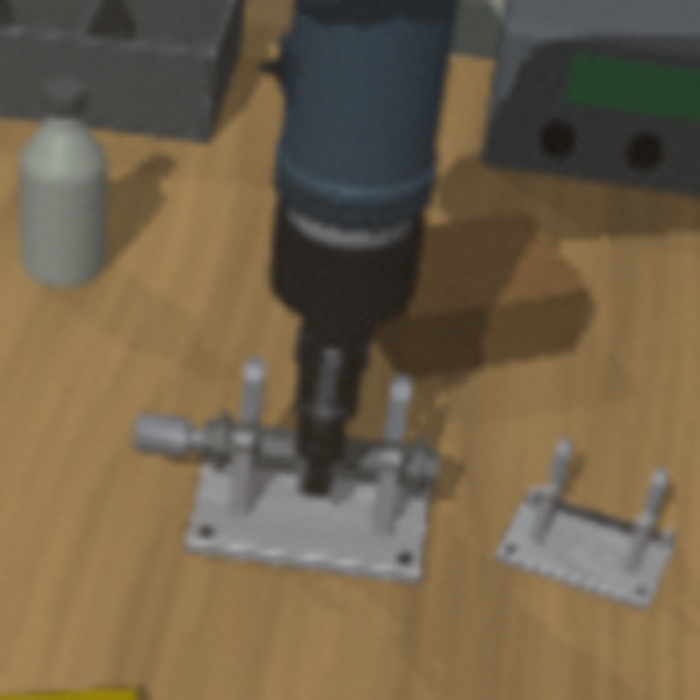

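The jaw has closed over the sleeve. Fz is still −3 N, the weight of the parts, so it isn't resting on the bottom yet. I'll press a little further.

Request:
{"api": "send_rows", "payload": {
  "targets": [
    [15,[0,0,-0.015],[0,0,0]],
    [15,[0,0,-0.03],[0,0,0]],
    [15,[0,0,-0.045],[0,0,0]],
    [15,[0,0,-0.06],[0,0,0]],
    [15,[0,0,-0.06],[0,0,0]],
    [15,[0,0,-0.06],[0,0,0]]
  ]
}}

```text
t: 10.95
position: [0.4726, -0.1901, 0.0495]
ee_rot: [3.14, 0.052, 0.002]
ft_force: [-6.5, 2.2, 18.8]
width: 0.0208
```

It bottomed at TCP z = 0.0495, exactly as predicted, with 19 N upward. I'll ease off and release.

Request:
{"api": "send_rows", "payload": {
  "targets": [
    [15,[0,0,0.03],[0,0,0]],
    [15,[0,0,0.05],[0,0,0]],
    [30,[0,0,0.05],[0,0,0]],
    [50,[0,0,0.05],[0,0,0]],
    [50,[0,0,0.05],[0,0,0]],
    [50,[0,0,0.05],[0,0,0]],
    [50,[0,0,0.05],[0,0,0]]
  ]
}}

```text
t: 11.53
position: [0.4724, -0.1899, 0.0492]
ee_rot: [-3.141, -0.051, 0.0]
ft_force: [0.4, -0.6, -0.4]
width: 0.0502
```

Request:
{"api": "send_rows", "payload": {
  "targets": [
    [50,[0,0,0.4],[0,0,0]],
    [50,[0,0,1.0],[0,0,0]],
    [50,[0,0,1.7],[0,0,0]],
    [50,[0,0,2.4],[0,0,0]],
    [50,[0,0,2.4],[0,0,0]],
    [50,[0,0,2.4],[0,0,0]]
  ]
}}

```text
t: 12.03
position: [0.4735, -0.1905, 0.147]
ee_rot: [3.139, 0.052, 0.005]
ft_force: [0.2, -0.0, 0.3]
width: 0.0503
```

```bash
python3 - <<'E'
from h import *
im,C,st=shot("wrist","w11.png")
print(st["t"],st["position"].tolist(),st["ee_rot"].tolist(),st["ft_force"],st["width"])
cv2.imwrite("pics/w11b.png",cv2.resize(im,(800,600),interpolation=2))
im,C,st=shot("side","s11.png");crop(im,260,70,400,210,5,"s11c.png")
E
```

```text
12.0333 [0.4734740568211569, -0.19052780391627028, 0.14699997962601064] [3.1386785339328687, 0.05158232631342277, 0.005478723041928353] [ 0.15485532 -0.00374469  0.33728737] 0.05032030186168016
```

View pics/w11b.png

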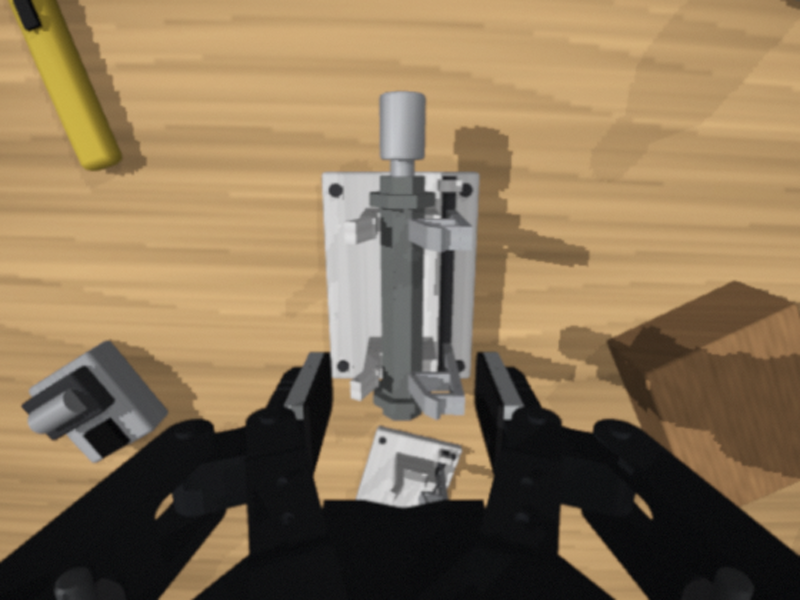

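View pics/s11c.png

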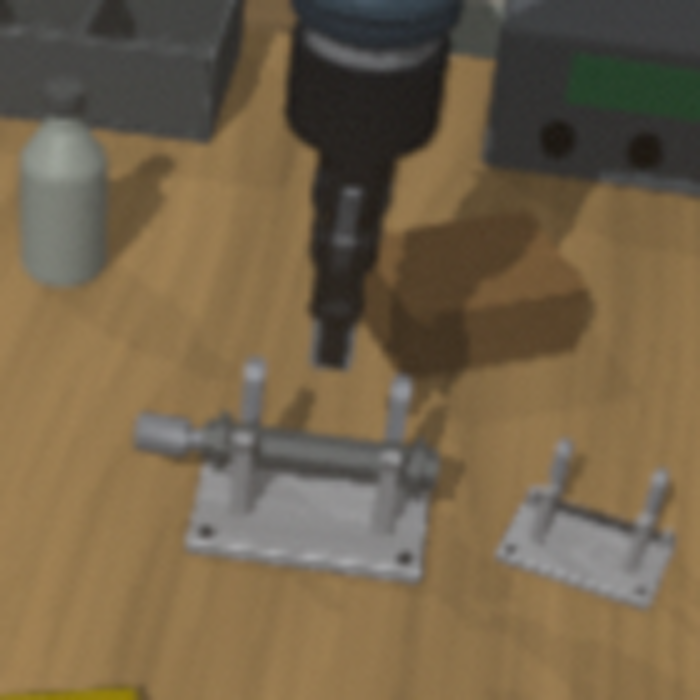

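The sleeve is seated with both hooks over it, at image columns 382–422. The knob is at rows 92–160, column 402. Next I'll measure the knob.

```bash
python3 - <<'E'
from h import *
im=cv2.imread("pics/w11.png"); crop(im,225,55,335,155,7,"w11c.png")
E
```

```text
(no output)
```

View pics/w11c.png

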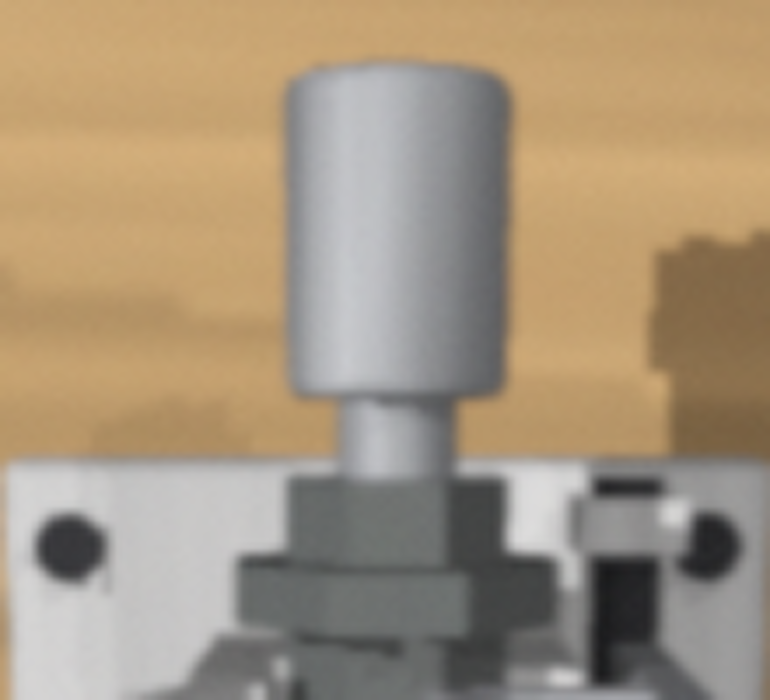

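```bash
python3 - <<'E'
from h import *
np.set_printoptions(precision=4,suppress=True)
st=dict(position=np.array([0.473474,-0.190528,0.147]),ee_rot=np.array([3.13868,0.05158,.00548]))
C=cam("wrist",st); f=lambda L:[(a/7+225,b/7+55) for a,b in L]
e=onz(C,f([(288,110),(508,110),(290,370),(505,370),(288,520),(507,520)]),.045)
for i in (0,2,4): print("axis",(e[i]+e[i+1])/2, "w",np.linalg.norm(e[i]-e[i+1]))
k=onz(C,f([(397,396),(397,64)]),.056);print("knob faces",k,k.mean(0))
k=onz(C,f([(397,478),(397,635)]),.056);print("end+65",k[0]); k=onz(C,f([(397,635)]),.061);print("+51",k)
print(manip.read_state()["position"])
E
```

```text
axis [ 0.5723 -0.1881  0.045 ] w 0.021057351367310875
axis [ 0.5483 -0.1888  0.045 ] w 0.021187272284520987
axis [ 0.5338 -0.1893  0.045 ] w 0.021967172710061055
knob faces [[ 0.5459 -0.1889  0.056 ]
 [ 0.5749 -0.1879  0.056 ]] [ 0.5604 -0.1884  0.056 ]
end+65 [ 0.5383 -0.1891  0.056 ]
+51 [[ 0.5241 -0.1896  0.061 ]]
[ 0.4719 -0.1895  0.1447]
```

Request:
{"api": "send_rows", "payload": {
  "targets": [
    [50,[0.7,0.02,0],[0,0,0]],
    [50,[1.4,0.04,0],[0,0,0]],
    [50,[2.0,0.05,-0.2],[0,0,0]],
    [50,[2.21,0.055,-0.7],[0,0,0]],
    [50,[2.21,0.055,-1.3],[0,0,0]],
    [50,[2.21,0.055,-1.8],[0,0,0]],
    [50,[2.21,0.055,-2.2],[0,0,0]],
    [50,[2.21,0.055,-2.38],[0,0,0]],
    [50,[2.21,0.055,-2.38],[0,0,0]],
    [50,[2.21,0.055,-2.38],[0,0,0]],
    [50,[2.21,0.055,-2.38],[0,0,0]]
  ]
}}

```text
t: 13.05
position: [0.5612, -0.1879, 0.0507]
ee_rot: [3.141, 0.051, 0.001]
ft_force: [0.9, 0.3, 0.1]
width: 0.0501
```

```bash
python3 - <<'E'
from h import *
im,C,st=shot("wrist","w12.png")
print(st["t"],st["position"].tolist(),st["ee_rot"].tolist(),st["ft_force"],st["width"],st["joint_velocities"])
cv2.imwrite("pics/w12b.png",cv2.resize(im,(800,600),interpolation=2))
im,C,st=shot("side","s12.png");crop(im,260,70,400,210,5,"s12c.png");print(st["position"])
E
```

```text
13.05 [0.5612367045562086, -0.18792419625979823, 0.050749175266646664] [3.1406398759025724, 0.051440769484117244, 0.0014003413863136758] [0.90871366 0.27560814 0.0550756 ] 0.050066809345839305 [ 0.00062354 -0.01348269 -0.00620669  0.00120441 -0.00023323 -0.00042963]
[ 0.56147466 -0.18803693  0.05116256]
```

View pics/w12b.png

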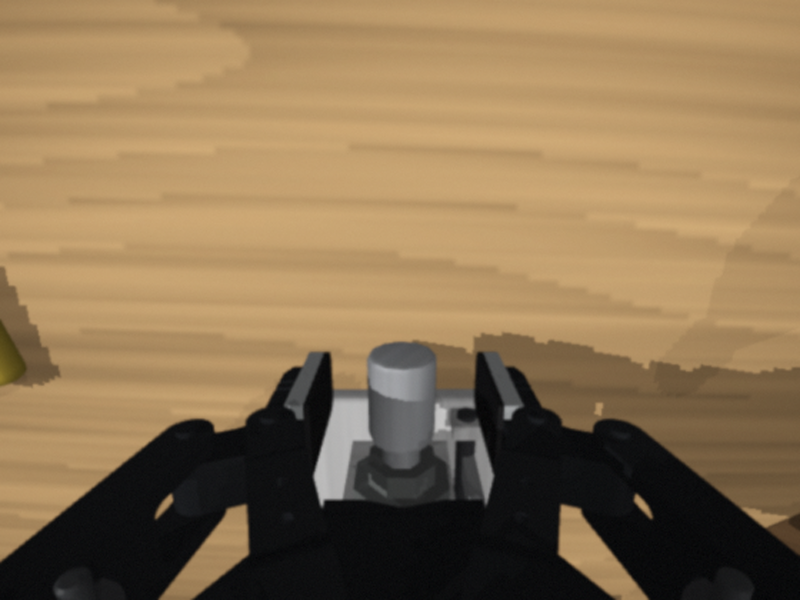

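View pics/s12c.png

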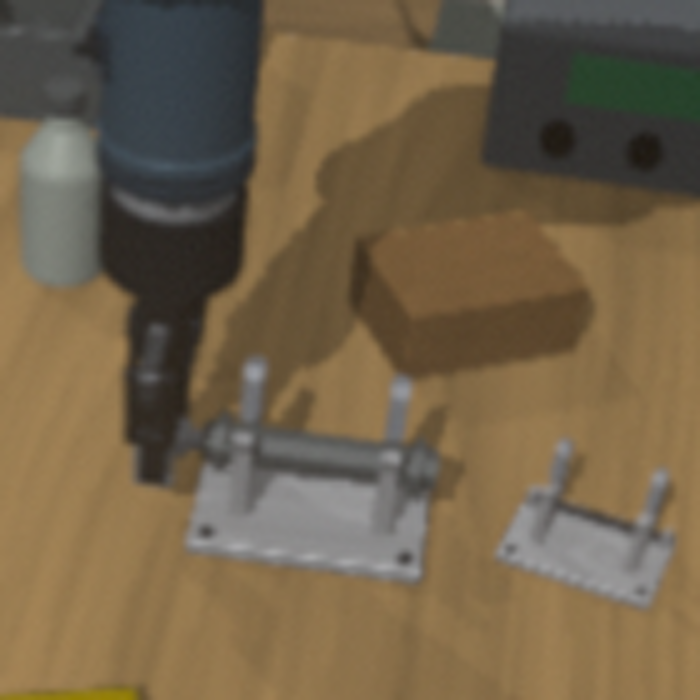

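The knob sits midway between the pads (column 402 against 403). I'll close on it gently.

Request:
{"api": "send_rows", "payload": {
  "targets": [
    [35,[0,0,-0.035],[0,0,0]],
    [28,[0,0,-0.035],[0,0,0]],
    [24,[0,0,-0.035],[0,0,0]],
    [18,[0,0,-0.035],[0,0,0]],
    [15,[0,0,-0.035],[0,0,0]],
    [15,[0,0,-0.035],[0,0,0]],
    [15,[0,0,-0.035],[0,0,0]],
    [15,[0,0,-0.035],[0,0,0]]
  ],
  "squeeze": 40
}}

```text
t: 13.82
position: [0.561, -0.1877, 0.0489]
ee_rot: [3.141, 0.051, 0.001]
ft_force: [0.5, 0.0, 3.0]
width: 0.0209
```

```bash
python3 - <<'E'
from h import *
im,C,st=shot("wrist","w13.png")
print(st["t"],st["position"].tolist(),st["ee_rot"].tolist(),st["ft_force"],st["wrist_torque"],st["width"])
crop(im,200,220,360,360,5,"w13c.png")
E
```

```text
13.8167 [0.5609708579007476, -0.18768620354866225, 0.04893513545514859] [3.1409501825954593, 0.05149490755763246, 0.0006553257626151149] [0.54758011 0.03902003 3.03972225] [ 0.02551845  0.08669521 -0.05916106] 0.020863123463593338
```

View pics/w13c.png

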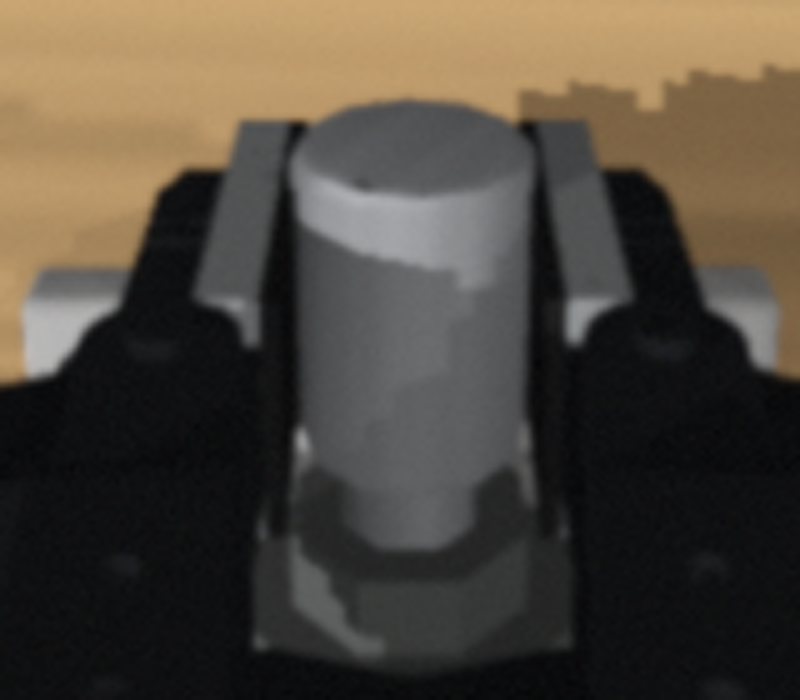

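Lateral force is near zero. I'll ease z by 0.3 mm and draw out along the rod axis (1.9°), with a check partway.

Request:
{"api": "send_rows", "payload": {
  "targets": [
    [15,[0,0,0.008],[0,0,0]],
    [15,[0.03,0.001,0.008],[0,0,0]],
    [15,[0.08,0.003,0.008],[0,0,0]],
    [15,[0.15,0.005,0.008],[0,0,0]],
    [15,[0.22,0.007,0.008],[0,0,0]],
    [15,[0.3,0.01,0.008],[0,0,0]],
    [15,[0.38,0.013,0.008],[0,0,0]],
    [15,[0.45,0.015,0.008],[0,0,0]],
    [15,[0.5,0.017,0.008],[0,0,0]],
    [15,[0.5,0.017,0.008],[0,0,0]],
    [15,[0.5,0.017,0.008],[0,0,0]]
  ]
}}

```text
t: 14.78
position: [0.5815, -0.187, 0.0491]
ee_rot: [3.141, 0.052, 0.002]
ft_force: [1.5, 0.3, 0.8]
width: 0.0207
```

```bash
python3 - <<'E'
from h import *
im,C,st=shot("wrist","w14.png")
print(st["t"],st["position"].tolist(),st["ee_rot"].tolist(),st["ft_force"],st["wrist_torque"],st["width"])
crop(im,200,220,360,360,5,"w14c.png")
im,C,st=shot("side","s14.png");crop(im,250,90,390,210,5,"s14c.png")
E
```

```text
14.7833 [0.581527716135315, -0.18696557903206806, 0.04911991289451991] [3.14091759204613, 0.051529714297627614, 0.002119783197631095] [1.48488255 0.27465896 0.78998456] [ 0.04899055 -0.1380186  -0.05688742] 0.020671647393249348
```

View pics/w14c.png

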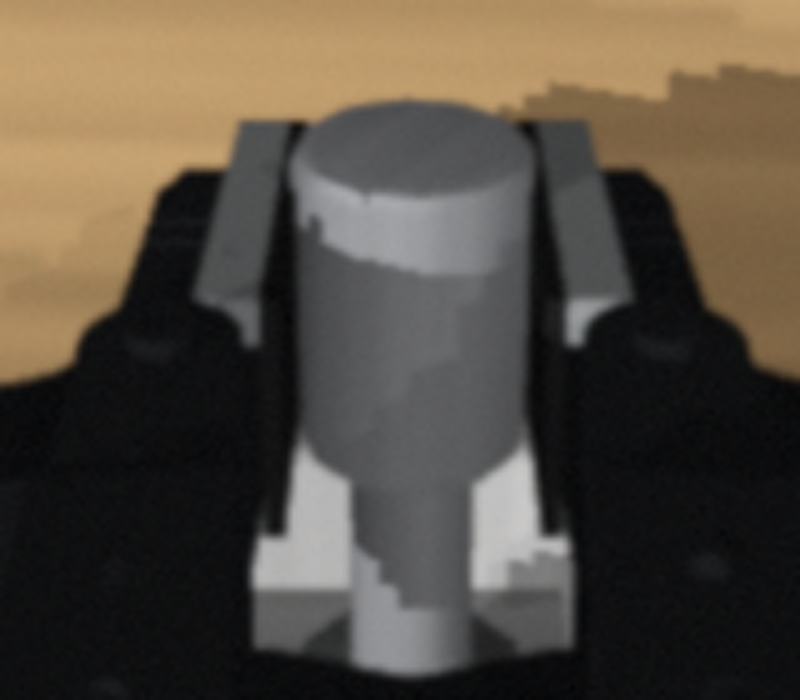

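View pics/s14c.png

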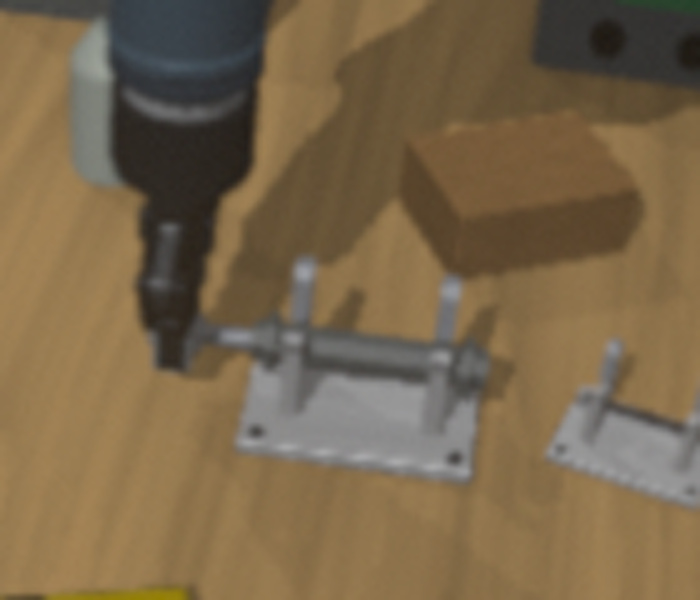

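The draw is smooth (forces under 2 N) and the side view shows the sleeve staying put. I'll draw the remaining 16 mm or so.

Request:
{"api": "send_rows", "payload": {
  "targets": [
    [15,[0.03,0.001,0],[0,0,0]],
    [15,[0.08,0.003,0],[0,0,0]],
    [15,[0.15,0.005,0],[0,0,0]],
    [15,[0.22,0.007,0],[0,0,0]],
    [15,[0.3,0.01,0],[0,0,0]],
    [15,[0.36,0.012,0],[0,0,0]],
    [15,[0.4,0.013,0],[0,0,0]],
    [15,[0.41,0.013,0],[0,0,0]],
    [15,[0.41,0.013,0],[0,0,0]],
    [15,[0.41,0.013,0],[0,0,0]],
    [15,[0.41,0.013,0],[0,0,0]]
  ]
}}

```text
t: 15.8
position: [0.5975, -0.1865, 0.0491]
ee_rot: [3.141, 0.051, 0.001]
ft_force: [-0.6, -0.9, 0.5]
width: 0.0207
```

```bash
python3 - <<'E'
from h import *
im,C,st=shot("wrist","w15.png")
print(st["t"],st["position"].tolist(),st["ee_rot"].tolist(),st["ft_force"],st["wrist_torque"],st["width"])
crop(im,200,220,360,360,5,"w15c.png")
im,C,st=shot("side","s15.png");crop(im,270,130,360,190,8,"s15c.png")
im,C,st=shot("top","t15.png");crop(im,310,180,410,280,6,"t15c.png")
s=cv2.imread("pics/s12.png");crop(s,270,130,360,190,8,"s12d.png")
E
```

```text
15.8 [0.5974651103277038, -0.1864726994099767, 0.049141612934908804] [3.140982413517376, 0.051440350036141426, 0.001102771297907158] [-0.61834936 -0.88583337  0.46330962] [ 0.01050115 -0.10031804  0.00224991] 0.02074746619800304
```

View pics/w15c.png

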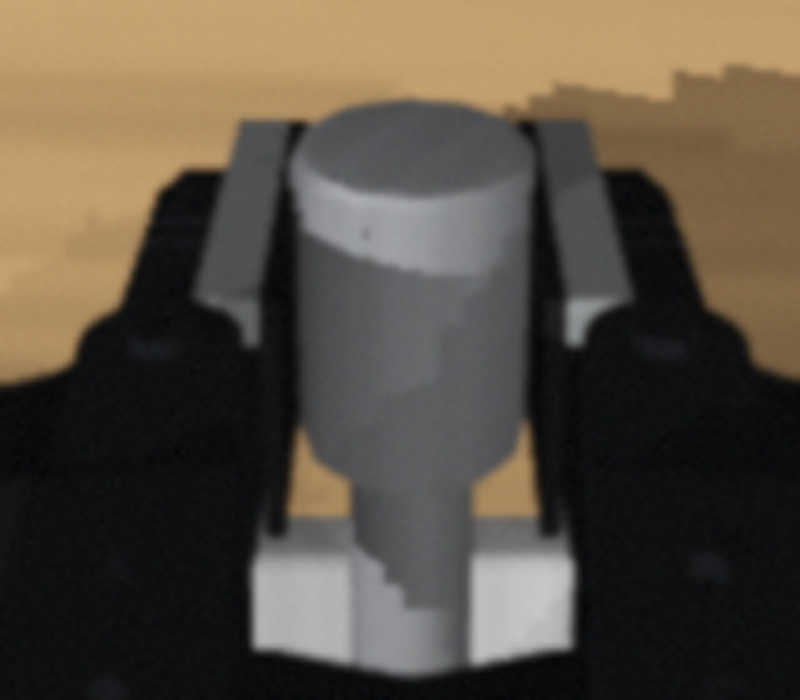

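View pics/s15c.png

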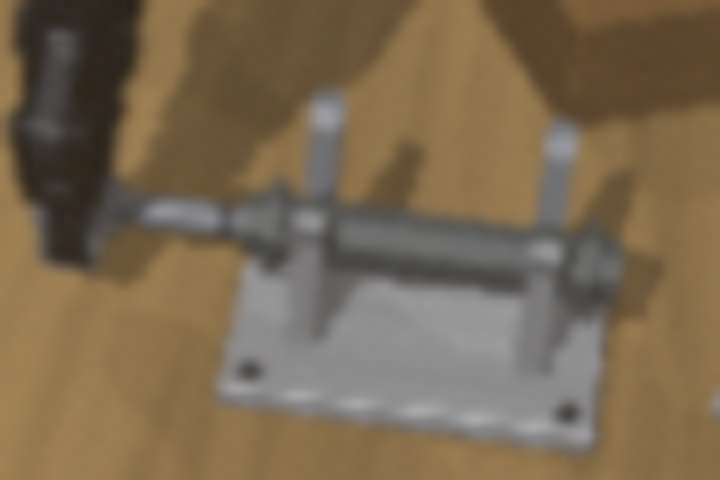

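View pics/s12d.png

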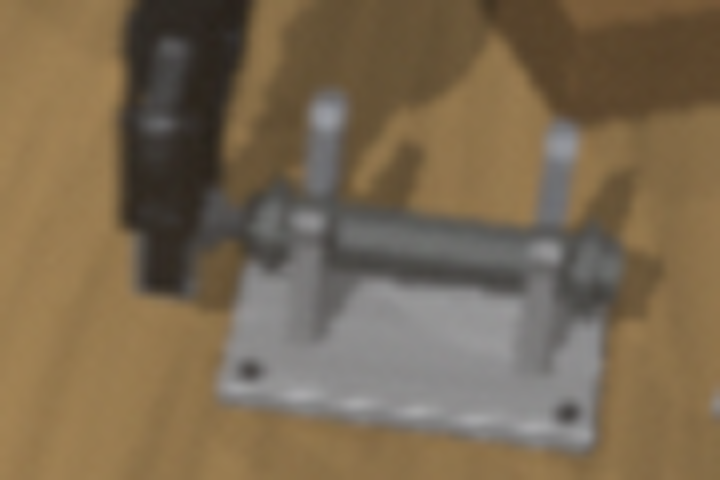

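View pics/t15c.png

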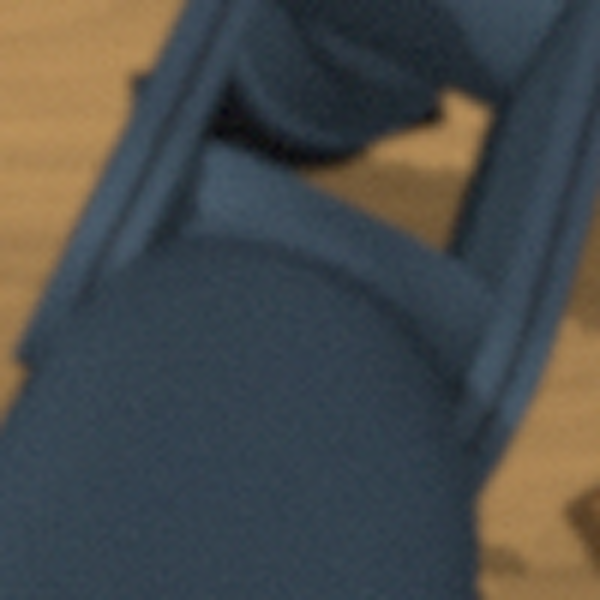

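The sleeve hasn't moved between the two side views. The shank is exposed from about crop x=130 to 235. I'll check the ring with a brightness profile against predicted positions.

```bash
python3 - <<'E'
from h import *
np.set_printoptions(precision=1,suppress=True,linewidth=150)
im=cv2.imread("pics/s15.png"); S=cam("side")
print(manip.read_state()["position"],manip.read_state()["t"])
a=np.radians(1.95);d=np.array([np.cos(a),np.sin(a),0]);c=np.array([.4735,-.1892,.045])
g=cv2.cvtColor(im,cv2.COLOR_BGR2GRAY).astype(np.float32)
for x in (57,65,69,73,109): print(x,proj(S,[c+d*x/1000]), (proj(S,[c+d*x/1000])-[270,130])*8)
xs=np.arange(56,112,2); 
for dz in (.003,.005):
    uv=proj(S,[c+d*x/1000+[0,0,dz] for x in xs]).astype(np.float32)
    print(np.c_[xs,cv2.remap(g,uv[:,:1],uv[:,1:],1)[:,0]].T)
cv2.imwrite("pics/s15z.png",cv2.resize(im[145:165,280:310],None,fx=25,fy=25,interpolation=cv2.INTER_NEAREST))
E
```

```text
[ 0.6 -0.2  0. ] 15.95
57 [[303.  157.5]] [[263.7 219.7]]
65 [[300.1 157.1]] [[240.8 216.7]]
69 [[298.7 156.9]] [[229.4 215.3]]
73 [[297.3 156.7]] [[218.  213.8]]
109 [[284.5 155.1]] [[115.9 200.6]]
[[ 56.   58.   60.   62.   64.   66.   68.   70.   72.   74.   76.   78.   80.   82.   84.   86.   88.   90.   92.   94.   96.   98.  100.  102.
  104.  106.  108.  110. ]
 [108.7 110.4 109.5 110.7 112.6 112.4 105.9  95.5  93.9 102.3 115.3 121.4 123.7 124.2 123.8 124.4 126.1 127.  125.5 120.6 111.4  99.9  90.2  83.3
   82.2  81.5  81.   77.8]]
[[ 56.   58.   60.   62.   64.   66.   68.   70.   72.   74.   76.   78.   80.   82.   84.   86.   88.   90.   92.   94.   96.   98.  100.  102.
  104.  106.  108.  110. ]
 [107.5 108.4 105.7 105.5 105.6 104.2  97.8  89.9  88.5  94.2 103.7 109.8 113.6 114.4 113.8 113.1 112.5 111.4 108.4 103.7  97.1  90.   85.8  85.
   84.1  83.6  82.5  78.5]]
```

View pics/s15z.png

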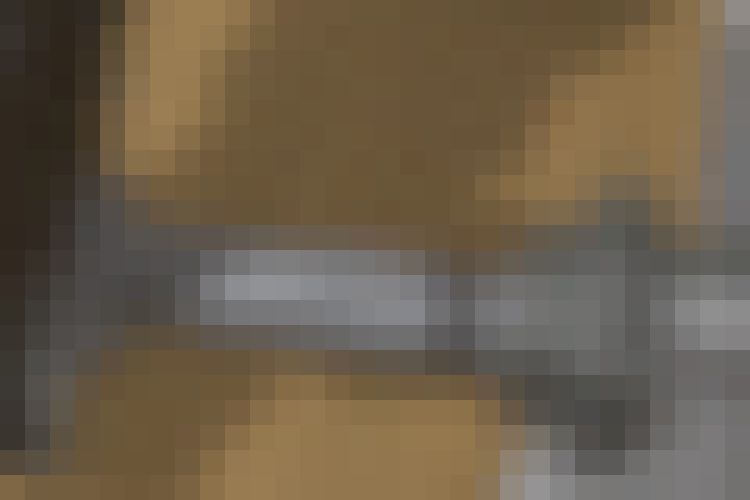

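The dark ring shows at 69–73 mm from the sleeve's middle (centre ~71), with a bright bit of shank between it and the sleeve end. That fits a knob distance of 124 mm. I'll hold still briefly, then hand in.

Request:
{"api": "send_rows", "payload": {
  "targets": [
    [15,[0,0,0],[0,0,0]],
    [15,[0,0,0],[0,0,0]],
    [15,[0,0,0],[0,0,0]],
    [15,[0,0,0],[0,0,0]],
    [15,[0,0,0],[0,0,0]],
    [15,[0,0,0],[0,0,0]]
  ]
}}

```text
t: 16.45
position: [0.5972, -0.1864, 0.0491]
ee_rot: [3.141, 0.051, 0.0]
ft_force: [0.7, -0.4, -0.3]
width: 0.0205
```

```bash
python3 - <<'E'
from h import *
s=manip.read_state();print(s["t"],s["position"],s["ft_force"],s["wrist_torque"],s["width"],s["joint_velocities"])
im,_,_=shot("side","s16.png")
a=cv2.imread("pics/s15.png"); print("diff",np.abs(im.astype(int)-a).max(2)[130:190,295:360].max())
print(manip.hand_in())
E
```

```text
16.45 [ 0.59723003 -0.18644487  0.04905595] [ 0.71536777 -0.3685713  -0.28782687] [-0.01196982 -0.09426031  0.00888511] 0.02045527429031059 [ 0.00159258 -0.00032942  0.0004607  -0.00130465  0.00024326 -0.00038439]
diff 13
the job is handed in; nothing more can be done
None
```

I gripped the largest grey sleeve at its middle and lifted it straight up. I pressed it past the jaw until it bottomed in the big clip, with about 19 N upward at the height I had predicted, then released it. I then gripped the knob and drew the rod straight out along its axis. I handed the job in at about 16.5 s with the arm holding the rod still.

- **Seating:** the wrist and side pictures show both jaw hooks closed over the sleeve. The side views before and after the draw show the sleeve in the same place.
- **Rod:** the rod travelled 36.5 mm from a measured 87.2 mm, so the knob sits at about 123.7 mm. Separately, the side picture shows the dark ring about 69–73 mm from the sleeve's centre, just clear of its end, which agrees.
- **Forces:** the mid-draw and end-of-draw readings were under 2 N, and it was under 1 N while holding at the end.
- **Disagreements:** the wrist camera reads about 1 mm off sideways. One alignment move over the clip also overshot by about 1.8 mm, and I corrected it before pressing. The top camera's last view was blocked by the arm, so the seating and ring checks rest on the side and wrist views.
- **Other objects:** I steered clear of everything else on the bench and felt no unexpected contact, but I did not check each one individually at the end.

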